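# Let down the heavy lid of a tool case

## Task

Close the open tool case: bring its heavy lid over and let it down under control all the way, never letting it drop or slam, then press its front edge until the catch snaps and the lid is fully home. Do not bear down hard on the closed lid (under about 4 kg of push), and leave the things standing around the case undisturbed.

Things in the scene. Friction and masses are not known exactly. Their poses are not given: they have to be found in the camera images.
- case: plywood tool case fixed to the table, open on top, with a hinged lid: 240 mm front to back, 300 mm wide, walls 10 mm thick, rim 90 mm above the table. Origin: centre of its underside. Its own x axis points level from the front wall to the hinge side, y along the hinge, z up. It carries the lid. Two loose tools lie inside below the rim and may shift.
- lid (a joint): lid angle in rad: 0 fully closed (level), 1.57 upright, 2.0 leaning back on its stop. The lid weighs about 0.85 kg, up to 15 percent either way. Its hinge is a little stiff: the lid stays by itself within about 0.25 rad of upright, but falls freely at angles below about 1.1. Lowered gently it comes to rest on the catch at about 0.07.
- lid_hinge (a point): point on the hinge line at mid width: 120 mm behind the case's centre, 90 mm above the table, at the rear edge of the lid's underside.
- lid_edge (a point): middle of the lid's free edge, at half its thickness; it moves with the lid. The lid is a plain flat panel without a handle, 16 mm thick, 300 mm wide, 270 mm from hinge line to free edge. Closed, its underside lies on the rim and the free edge juts 30 mm past the front wall (this point 98 mm above the table).
- paint_can: closed can, 104 mm across, 130 mm high, standing; origin under its centre. A bystander.
- spray: bottle, 68 mm across, 200 mm high, standing; origin under its centre. A bystander.
- mug: white mug, 84 mm across, 95 mm high, standing; origin under its centre. A bystander.
- vase: ceramic vase, 124 mm across, 200 mm high, standing; origin under its centre. A bystander.
- hammer: hammer lying flat on the table; origin under its middle. A bystander.
- rim_front (a point): middle of the front wall's outer top edge, 90 mm above the table. Just inside it is a spring roller catch, which a 26 mm deep tongue under the lid must pass: the lid stops on it with its free edge about 19 mm above home, needs about 8 to 14 N pressed steadily down at the middle of the free edge to snap home, and is then held.

How it is judged (in metres and radians):
On the way, in this order (a step that is already met when the one before it is completed fails the run):
1. the lid is brought forward past upright, below 1.1 rad (value of joint lid below 1.1 rad), for 0.1 s.
2. the lid is down on its catch, below 0.12 rad (value of joint lid below 0.12 rad), for 0.2 s.
At the end, for the whole second after the job is handed in: The lid is fully home and stays so: lid angle under 0.02 rad (free edge within about 5 mm of the closed height). Each bystander stands within 30 mm of where it was (value of joint lid below 0.02 rad and distance of each of paint_can, spray, mug, vase, hammer from where it was at the start of the episode below 0.03 m); the robot touches nothing.
It fails at once if the lid drops or slams: it falls faster than 1 rad/s (about 0.27 m/s at its free edge) while between 0.8 and 0.085 rad open (value of joint lid between 0.085 and 0.8 rad and velocity of joint lid below -1 rad/s).
It fails at once if the fingers push the lid or case with more than 40 N while the lid is nearly shut (below 0.1 rad) (value of joint lid below 0.1 rad and contact force between the fingers and case above 40 N).
It fails at once if a bystander is disturbed: moved over 30 mm (distance of any of paint_can, spray, mug, vase, hammer from where it was at the start of the episode above 0.03 m).
It also fails if it takes over 51 s, if anything falls off the work surface, if the arm or the gripper's body presses on something with over 40 N, if the wrist force passes 120 N, or if a joint passes its speed limit or range.

## Robot

A 6-joint arm with a two-finger parallel gripper is mounted at the origin on the work surface. World frame = base frame: x ahead of the robot, y to its left, z up, the work surface at z = 0. Lengths are in mm, angles in rad, forces in N, time in s.
With the tool pointing down it reaches from about 275 to 750 mm from the base axis. Payload 10.2 kg.
Tool frame: the origin (TCP) lies midway between the tips of the shut fingers; the grasp point (between the pads) lies 19 mm behind it; z points along the fingers, y is the direction in which the jaws open and shut (so a half turn about z gives the same grasp; the last joint's range is limited). The gripper opens to 85 mm and grips with 20 to 120 N. Pads are 22 mm wide; open, the fingers measure 114 mm over their backs; the gripper's body (76 mm by 85 mm) begins 54 mm behind the grasp point. The pads swing forward as they close: fully open they stand 13 mm farther back than shut.
Start: joints at [-1.511, 0.313, 1.498, -0, 1.331, -0.223], TCP at [146.486, -504.156, 208.694] pointing down, gripper open.
Joint ranges: [-2.94, 2.94], [-0.97, 2.17], [0.19, 2.56], [-1.23, 4.37], [0.02, 3.11], [-2.88, 2.88]. Speed limits (rad/s): [2.39, 2.39, 3.01, 3.14, 3.14, 3.14].

## Interface

Orientations are given as a unit quaternion [w, x, y, z].
In Python, from rig import ctrl gives the robot as it stands.
- The arm moves only by the tool carry_out, never from a script. Its argument "plan" is a list of rows, each a list of 3 entries, a list of its own where there are three numbers: the finger opening in mm, from 0 to 85.4, then the shift along the tool's x, y, z in mm, then the turn, a rotation vector about the tool's x, y, z in units of 6 degrees (1.0 is 6 degrees). In form: [[grip, [x, y, z], [ax, ay, az]], ...]. A call has 1 to 20 rows; each row shifts and turns the commanded pose from where the row before left it, along the tool's axes as they then stand; what a row does not reach is not made up. A row lasts 1/12 s, in which the tool goes at most 41.7 mm and 7.16 degrees, less where a joint would pass 70% of its speed; a pose out of reach is approached as far as the arm can. A call with a gripper value outside its range is refused whole. The fingers move at their own pace and stop on an object; "grip_force" is the grip in N (left out, the last holds). Time passes only in rows, so rows that do not move let the fingers close. It gives the time, the measured TCP pose, the force and the opening at its end, in the units of the state.
- ctrl.sense(): the state, without advancing time (a new reading comes with each control period).
- ctrl.capture(name): name is "side" or "top" or "wrist"; returns a dict with "color" (384x512x3 uint8, blue, green, red), "range_z" (384x512 float32, mm along the optical axis (not along the pixel's ray), 0 where there is no reading), "fx", "fy", "cx", "cy" (pixels), "cam_to_world" (4x4, takes a point from camera to world coordinates); the wrist camera has in their place "tool_from_camera" (4x4, takes a point from camera to tool coordinates, whose origin is the TCP and whose axes are the flange's). Camera axes: x right, y up, looking along -z (the intrinsics and any distortion apply to the point x, -y, -z); pixel columns grow to the right and rows downward; lengths in mm; the calibration is good to about 2 mm. A picture is of the moment at which its call begins: read the wrist's pose just before it.
- ctrl.finish_job(): hands the job in, once; it reports no verdict.
The state is a dict: "time_s": time; "joints": joint angles; "dq": joint speeds; "tau": joint torques, N m; "eef_pos": TCP position; "ee_rot": TCP orientation; "force": force on the tool from outside, world axes, zero at the start; "wrist_torque": the same for the moment, N m; "grip_width": opening from 0.0 (shut) to 1.0 (fully open).
Only numpy, scipy, OpenCV 4.12 (cv2) and the standard library are available. Lean on these libraries where they do the work, as an engineer would, in place of code of your own. Each camera call takes 0.05 s, during which the arm holds its last target.

## Working session

There is one attempt and no reset: what is moved stays moved. The work goes in short steps, Python scripts to look and compute and a tool call to move; the robot and the scene stay as the last step left them, time stands still between calls to the robot, and variables do not carry over. Pictures are saved under pics/ and viewed, and the job is handed in when it is done.

Besides the shell and the picture viewer there is one more tool, called as name(argument=value, ...) on one line, values as JSON. carry_out: Moves the arm, as the interface text tells. Its arguments: {"type":"object","properties":{"plan":{"type":"array"},"grip_force":{"type":"number"}},"required":["plan"]}

```bash
ls; mkdir -p pics; python3 - <<'E'
from rig import ctrl
import cv2,numpy as np,pickle
s=ctrl.sense();print(s)
for n in("side","top","wrist"):
    c=ctrl.capture(n);cv2.imwrite(f"pics/{n}0.png",c["color"]);pickle.dump(c,open(f"{n}0.pkl","wb"))
    print(n,{k:v for k,v in c.items() if k not in("color","range_z")})
E
```

```text
pics
{'time_s': 0.0, 'joints': array([-1.51141823e+00,  3.13481957e-01,  1.49846189e+00,  2.71084874e-05,
        1.33098657e+00, -2.23396325e-01]), 'dq': array([ 5.07454308e-04,  9.63374061e-04,  8.83892647e-04, -1.40789159e-04,
        1.50452868e-03,  9.98125251e-05]), 'tau': array([ 4.82521009e-04, -4.12267649e+01, -2.59742206e+01, -1.75900377e-04,
        4.11369314e-03, -2.24124527e-06]), 'eef_pos': array([ 146.46573134, -503.85356472,  208.10940298]), 'ee_rot': array([-6.65556848e-04,  9.90021701e-01,  1.40913391e-01,  6.79130213e-05]), 'force': array([ 0.42118257, -0.18605161, -0.20952272]), 'wrist_torque': array([-0.0312609 ,  0.00911768,  0.05565983]), 'grip_width': 1.0008379678826012}
side {'fx': 346.40098678566164, 'fy': 346.40098678566164, 'cx': 260.08547525804573, 'cy': 196.38301780625522, 'cam_to_world': array([[-5.91819038e-01, -5.79996360e-01,  5.59780715e-01,
         1.20198436e+03],
       [ 8.05844395e-01, -4.09254634e-01,  4.27931601e-01,
         5.10740265e+02],
       [-1.91059190e-02,  7.04354220e-01,  7.09591500e-01,
         9.04169892e+02],
       [ 0.000
[... 307 characters left out ...]
3.42264035e-02,  1.89009256e-02,
         3.48878494e+01],
       [ 2.47686094e-02,  1.80084614e-01,  9.83339233e-01,
         1.45661868e+03],
       [ 0.00000000e+00,  0.00000000e+00,  0.00000000e+00,
         1.00000000e+00]])}
wrist {'fx': 323.8760335804221, 'fy': 323.8760335804221, 'cx': 254.85790148199266, 'cy': 196.9684397679529, 'tool_from_camera': array([[ 8.52611741e-04,  9.62800662e-01,  2.70211322e-01,
         6.89191684e+01],
       [ 9.99998558e-01, -4.24049876e-04, -1.64439820e-03,
        -5.49606291e-02],
       [-1.46864460e-03,  2.70212334e-01, -9.62799635e-01,
        -1.65562087e+02],
       [ 0.00000000e+00,  0.00000000e+00,  0.00000000e+00,
         1.00000000e+00]])}
```

View pics/side0.png

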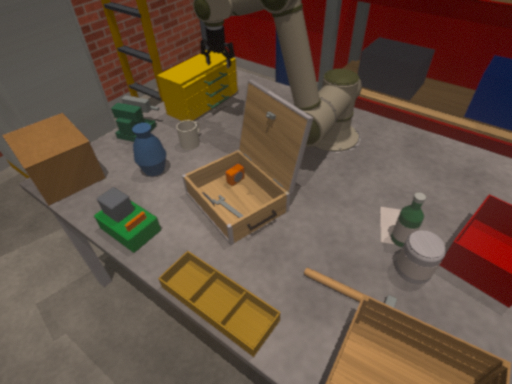

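View pics/top0.png

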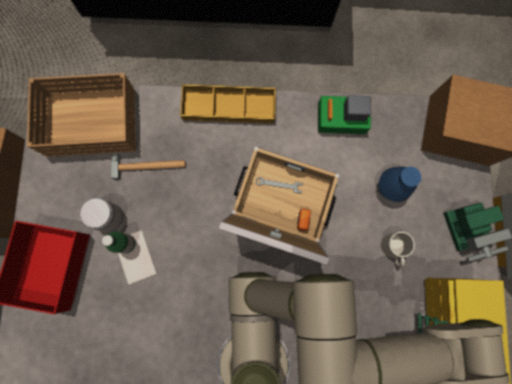

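```bash
cat > h.py <<'E'
import numpy as np,pickle
def load(n): return pickle.load(open(n,'rb'))
def cloud(c):
    z=c["range_z"].astype(float);h,w=z.shape
    u,v=np.meshgrid(np.arange(w),np.arange(h))
    P=np.stack([(u-c["cx"])/c["fx"]*z,-(v-c["cy"])/c["fy"]*z,-z,np.ones_like(z)],-1)
    W=P@c["cam_to_world"].T
    W=W[...,:3];W[z<=0]=np.nan
    return W
E
python3 - <<'E'
from h import *
W=cloud(load('top0.pkl'))
np.set_printoptions(precision=0,suppress=True)
for v in range(0,384,24):
    print(v,' '.join('%d,%d,%d'%tuple(np.nan_to_num(W[v,u],nan=-999)) for u in range(8,512,32)))
E
```

```text
0 1792,1470,-739 1803,1289,-742 1647,986,-499 1652,820,-494 1655,654,-488 1649,484,-467 1652,319,-461 1651,155,-448 1647,-7,-431 1646,-168,-418 1644,-328,-405 1900,-588,-753 1898,-775,-738 1924,-978,-761 1925,-1167,-749 1936,-1364,-752
24 1645,1454,-747 1651,1270,-742 1663,1091,-749 1671,907,-748 1683,726,-754 1690,540,-752 1695,353,-747 1706,168,-750 1655,-16,-656 1647,-194,-631 1643,-368,-611 1742,-586,-753 1746,-774,-745 1759,-967,-751 1766,-1158,-749 1775,-1351,-749
48 1499,1437,-752 1505,1255,-748 1509,1071,-741 1514,889,-737 1528,711,-746 1533,527,-741 1543,345,-745 1545,160,-734 1564,-23,-753 1564,-207,-738 1580,-396,-753 1590,-584,-756 1602,-775,-763 1597,-955,-740 1609,-1147,-745 1624,-1344,-756
72 1349,1412,-744 1358,1236,-748 1364,1056,-744 1377,881,-755 1385,702,-757 1392,520,-755 1393,336,-740 1403,155,-746 1413,-27,-749 1421,-211,-750 1430,-396,-753 1433,-579,-743 1444,-766,-748 1456,-956,-757 1456,-1137,-742 1471,-1332,-755
96 1203,1387,-736 891,788,53 914,697,6 920,581,4 928,466,-2 931,347,2 932,228,10 939,110,4 946,-8,0 951,-128,0 923,-234,75 902,-332,133 967,-492,-1
[... 1352 characters left out ...]
0,613,27 231,516,2 234,408,0 237,300,-1 240,191,-2 257,74,238 268,-10,404 282,-61,645 286,-116,678 256,-359,-1 260,-470,1 263,-581,3 274,-594,201 277,-690,202
312 144,827,0 147,722,0 149,616,-1 153,507,4 155,402,0 158,295,-4 162,186,3 191,71,242 209,-12,386 237,-62,638 243,-116,677 177,-357,4 180,-465,9 182,-580,-3 204,-593,194 207,-686,200
336 67,818,-1 69,714,-3 72,608,-3 76,501,2 79,395,2 81,289,-1 84,182,1 123,69,226 131,-20,256 191,-65,620 201,-116,675 98,-357,0 -999,-999,-999 186,-346,547 188,-414,549 186,-497,524
360 -8,809,-3 -5,705,-3 -1,598,2 0,494,1 3,389,1 5,284,-2 8,178,2 58,66,222 68,-21,258 16,-140,2 160,-116,675 155,-182,645 151,-251,621 148,-324,595 142,-407,557 137,-492,526
```

The lid leans back toward the robot. The case opens away from it, with the vase on its right, the spray and can on its left, and the mug at about (401,244) in the top view. Next I'll measure the poses.

```bash
python3 - <<'E'
from h import *
import cv2
for n,(x0,y0,x1,y1) in {'top':(210,130,430,275),'side':(130,70,330,250)}.items():
    c=load(n+'0.pkl')['color'][y0:y1,x0:x1]
    cv2.imwrite(f'pics/{n}0c.png',cv2.resize(c,None,fx=3.6 if n=='top' else 3.3,fy=3.6 if n=='top' else 3.3,interpolation=cv2.INTER_CUBIC))
np.set_printoptions(precision=1,suppress=True)
for n in('top','side'):
    W=cloud(load(n+'0.pkl')).reshape(-1,3)
    # lid points
    m=(W[:,0]>300)&(W[:,0]<520)&(W[:,1]>-200)&(W[:,1]<160)&(W[:,2]>140)&(W[:,2]<360)
    P=W[m];print(n,len(P))
    if n=='side':
      # ransac plane
      best=0;rng=np.random.default_rng(0)
      for _ in range(500):
        a,b,c=P[rng.choice(len(P),3,False)];k=np.cross(b-a,c-a);L=np.linalg.norm(k)
        if L<1:continue
        k/=L;i=abs((P-a)@k)<4
        if i.sum()>best:best=i.sum();I=i
      Q=P[I];cen=Q.mean(0);k=np.linalg.svd(Q-cen)[2][2];print('plane',cen,k,best,'angle from vert',np.degrees(np.arcsin(k[2])))
    # rim points
    m=(W[:,0]>380)&(W[:,0]<740)&(W[:,1]>-220)&(W[:,1]<180)&(abs(W[:,2]-90)<8)
    R=W[m];print('rim',len(R)); rect=cv2.minAreaRect(R[:,:2].astype(np.float32));print(rect,cv2.boxPoints(rect))
    for nm,(cx,cy,r) in dict(vase=(574,-436,90),mug=(424,-440,70)).items():
        m=(np.hypot(W[:,0]-cx,W[:,1]-cy)<r)&(W[:,2]>25);V=W[m];print(nm,len(V),V.min(0),V.max(0))
E
```

```text
top 1829
rim 900
((563.121826171875, -87.31610107421875), (302.34771728515625, 243.60174560546875), 73.3595962524414) [[ 403.1 -197.3]
 [ 636.5 -267. ]
 [ 723.1   22.6]
 [ 489.7   92.4]]
vase 1168 [ 552.4 -514.7   30.3] [ 663.6 -406.4  206.3]
mug 315 [ 364.8 -509.4   25. ] [ 447.2 -429.9   99.5]
side 4339
plane [414.7 -30.7 254.4] [-0.9  0.3 -0.2] 3950 angle from vert -12.791927506128546
rim 937
((556.05029296875, -86.38803100585938), (304.6514587402344, 259.8205871582031), 73.66732025146484) [[ 388.5 -196. ]
 [ 637.9 -269.1]
 [ 723.6   23.3]
 [ 474.2   96.3]]
vase 1084 [ 561.7 -505.3   25.1] [ 663.8 -408.2  203. ]
mug 326 [ 364.6 -509.3   25.1] [ 448.6 -427.1   98.7]
```

View pics/top0c.png

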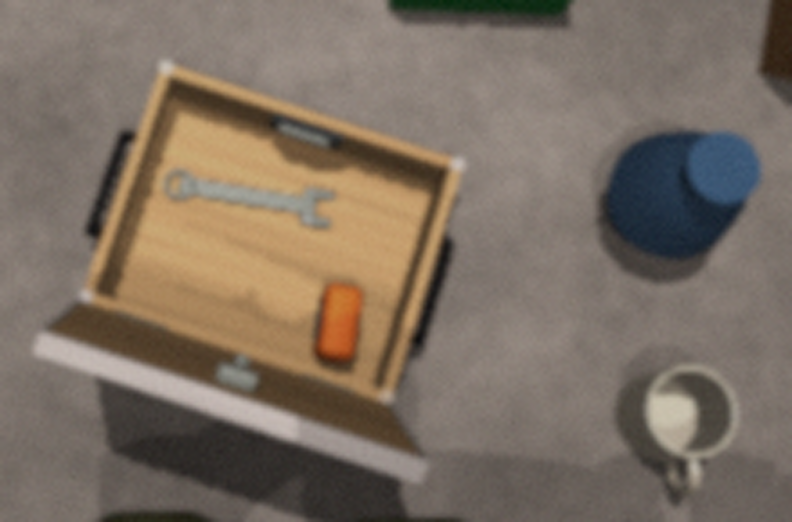

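View pics/side0c.png

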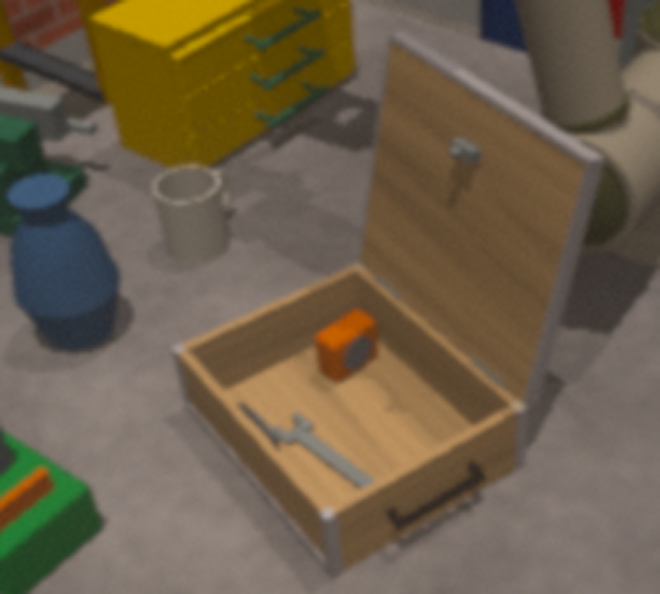

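```bash
cat > plan.py <<'E'
import numpy as np
from scipy.spatial.transform import Rotation as Ro
from scipy.optimize import least_squares
f=np.array([.958,-.287,0]);f/=np.linalg.norm(f);up=np.array([0,0,1.]);inn=np.array([-f[1],f[0],0])
front_mid=np.array([680,-122,90.]);HR=front_mid-240*f-150*inn
th=np.radians(50);be=np.radians(20);RR=256.
def target(phi,g=32.,e=22.,back=0.,th=th,be=be,mid=False,r=RR,sgn=1,drop=0.):
    zh=inn*np.cos(be)+f*np.sin(be)
    z=zh*np.cos(th)-up*np.sin(th)
    rad=f*np.cos(phi)+up*np.sin(phi);n=-f*np.sin(phi)+up*np.cos(phi)
    j=n-(n@z)*z;j/=np.linalg.norm(j)
    C=HR+r*rad
    off=8*n if mid else g/2*j
    p=C+off+(e-back)*z-up*drop
    y=sgn*j;x=np.cross(y,z)
    return p,np.column_stack([x,y,z])
def Rq(q): return Ro.from_quat([q[1],q[2],q[3],q[0]]).as_matrix()
G=dict(d1=240.,a2=400.,a3=400.,d6=317.,off=116.)
def fk(q,G=G,s4=1):
    R1=Ro.from_euler('z',q[0]).as_matrix()
    Ry=lambda a:Ro.from_euler('y',a).as_matrix()
    Rz=lambda a:Ro.from_euler('z',a).as_matrix()
    p=np.array([0,G['off'],G['d1']])+Ry(q[1])@[0,0,G['a2']]+Ry(q[1]+q[2])@[0,0,G['a3']]
    R=Ry(q[1]+q[2])@Rz(s4*q[3])@Ry(q[4])@Rz(q[5]+np.pi/2)
    p=p+R@[0,0,G['d6']]
    return R1@p,R1@R
LO=np.array([-2.94,-.97,.19,-1.23,.02,-2.88]);HI=np.array([2.94,2.17,2.56,4.37,3.11,2.88])
def ik(p,R,q0):
    def res(q):
        a,B=fk(q);return np.r_[(a-p)/100,Ro.from_matrix(B.T@R).as_rotvec()*3]
    s=least_squares(res,np.clip(q0,LO+1e-3,HI-1e-3),bounds=(LO,HI))
    return s.x,np.abs(s.fun).max()
E
python3 - <<'E'
from plan import *
np.set_printoptions(precision=3,suppress=True)
q0=np.array([-1.511,.313,1.498,0,1.331,-.223])
print(fk(q0))
for sgn in(1,-1):
  print(sgn)
  best=None
  for back in(90,0):
    p,R=target(1.79,sgn=sgn,mid=True,back=back)
    c=[ik(p,R,q0+np.random.default_rng(k).normal(0,.7,6)) for k in range(12)]
    q,r=min(c,key=lambda t:t[1]);print(back,p,q,r)
  for phi in np.arange(1.6,-.01,-.2):
    p,R=target(phi,sgn=sgn,g=32 if phi>.9 else 50)
    q,r=ik(p,R,q);print('%.2f'%phi,p,q,'%.4f'%r)
E
```

```text
(array([ 146.363, -503.706,  208.405]), array([[ 0.96 ,  0.279, -0.   ],
       [ 0.279, -0.96 ,  0.   ],
       [ 0.   , -0.   , -1.   ]]))
1
90 [ 320.134 -213.654  390.226] [-1.362  0.025  1.563  0.558  1.995  2.131] 8.526512829121202e-16
0 [ 354.689 -167.257  321.282] [-1.248 -0.013  1.775  0.571  1.788  2.135] 1.4210854715202005e-15
1.60 [ 393.943 -176.986  326.093] [-1.166  0.066  1.681  0.601  1.755  2.328] 0.0000
1.40 [ 443.344 -190.086  323.789] [-1.078  0.174  1.566  0.629  1.711  2.535] 0.0000
1.20 [ 491.431 -202.665  311.617] [-1.005  0.287  1.458  0.647  1.665  2.736] 0.0000
1.00 [ 536.483 -214.175  290.192] [-0.966  0.39   1.397  0.678  1.604  2.88 ] 0.1036
0.80 [ 571.756 -217.2    262.571] [-0.978  0.437  1.485  0.764  1.491  2.88 ] 0.4299
0.60 [ 608.32  -225.013  227.094] [-0.989  0.494  1.604  0.901  1.34   2.88 ] 0.7194
0.40 [ 638.537 -231.9    185.714] [-0.982  0.549  1.765  1.115  1.15   2.88 ] 1.1292
0.20 [ 660.56  -238.27   139.298] [-0.936  0.611  1.914  1.415  0.954  2.88 ] 1.5476
0.00 [ 672.166 -243.581   89.217] [-0.861  0.678  2.002  1.739  0.801  2.88 ] 1.8
[... 267 characters left out ...]
1.755 -0.813] 0.0000
1.40 [ 443.344 -190.086  323.789] [-1.078  0.174  1.566  0.629  1.711 -0.607] 0.0000
1.20 [ 491.431 -202.665  311.617] [-1.005  0.287  1.458  0.647  1.665 -0.405] 0.0000
1.00 [ 536.483 -214.175  290.192] [-0.947  0.4    1.36   0.66   1.617 -0.197] 0.0000
0.80 [ 571.756 -217.2    262.571] [-0.9    0.488  1.304  0.67   1.564  0.028] 0.0000
0.60 [ 608.32  -225.013  227.094] [-0.861  0.596  1.23   0.679  1.514  0.293] 0.0000
0.40 [ 638.537 -231.9    185.714] [-0.832  0.7    1.168  0.688  1.463  0.593] 0.0000
0.20 [ 660.56  -238.27   139.298] [-0.814  0.798  1.123  0.696  1.412  0.901] 0.0000
0.00 [ 672.166 -243.581   89.217] [-0.807  0.883  1.105  0.706  1.356  1.175] 0.0000
```

```bash
cat >> plan.py <<'E'
from scipy.linalg import logm
def rows(p0,R0,p1,R1,n):
    "identical rows: per-row body shift/turn (shift then turn in tool frame, iterated)"
    w=Ro.from_matrix(R0.T@R1).as_rotvec()/n
    Rs=Ro.from_rotvec(w).as_matrix()
    # p1 = p0 + R0 * sum Rs^k d
    S=sum(np.linalg.matrix_power(Rs,k) for k in range(n))
    d=np.linalg.solve(S,R0.T@(p1-p0))
    return d,np.degrees(w)/6
E
python3 - <<'E'
from plan import *
from rig import ctrl
np.set_printoptions(precision=2,suppress=True)
s=ctrl.sense();p0=s['eef_pos'];R0=Rq(s['ee_rot'])
p1,R1=target(1.79,sgn=-1,mid=True,back=100)
print(p0,p1,np.degrees(Ro.from_matrix(R0.T@R1).as_rotvec()))
for n in(18,20,25):print(n,*rows(p0,R0,p1,R1,n))
d,w=rows(p0,R0,p1,R1,20)
p=p0.copy();R=R0
for k in range(20):
    p=p+R@d;R=R@Ro.from_rotvec(np.radians(w*6)).as_matrix()
    if k%4==3:print(p,R[:,2],ik(p,R,np.array([-1.4,.2,1.5,.3,1.6,-.6])))
E
```

```text
[ 146.46 -503.93  208.28] [ 316.29 -218.81  397.89] [  4.98  41.51 -57.9 ]
18 [21.66 -4.99 -4.37] [ 0.05  0.38 -0.54]
20 [19.52 -4.44 -3.89] [ 0.04  0.35 -0.48]
25 [15.64 -3.48 -3.06] [ 0.03  0.28 -0.39]
[ 212.3  -460.45  228.17] [ 0.13  0.07 -0.99] (array([-1.46,  0.27,  1.51,  0.14,  1.42, -0.4 ]), np.float64(3.6862957131234e-11))
[ 264.81 -406.41  258.85] [ 0.23  0.16 -0.96] (array([-1.41,  0.22,  1.52,  0.26,  1.53, -0.56]), np.float64(1.1368683772161603e-15))
[ 300.87 -345.4   298.83] [ 0.32  0.27 -0.91] (array([-1.38,  0.16,  1.53,  0.37,  1.67, -0.71]), np.float64(1.7053025658242404e-15))
[ 318.35 -281.47  346.02] [ 0.37  0.39 -0.84] (array([-1.37,  0.1 ,  1.53,  0.47,  1.83, -0.86]), np.float64(5.390239721236867e-10))
[ 316.29 -218.81  397.89] [ 0.38  0.52 -0.77] (array([-1.37,  0.03,  1.54,  0.56,  2.02, -1.01]), np.float64(7.048583938740194e-14))
```

carry_out(plan=[[34,[19.5,-4.4,-3.9],[0.04,0.35,-0.48]],[34,[19.5,-4.4,-3.9],[0.04,0.35,-0.48]],[34,[19.5,-4.4,-3.9],[0.04,0.35,-0.48]],[34,[19.5,-4.4,-3.9],[0.04,0.35,-0.48]],[34,[19.5,-4.4,-3.9],[0.04,0.35,-0.48]],[34,[19.5,-4.4,-3.9],[0.04,0.35,-0.48]],[34,[19.5,-4.4,-3.9],[0.04,0.35,-0.48]],[34,[19.5,-4.4,-3.9],[0.04,0.35,-0.48]],[34,[19.5,-4.4,-3.9],[0.04,0.35,-0.48]],[34,[19.5,-4.4,-3.9],[0.04,0.35,-0.48]],[34,[19.5,-4.4,-3.9],[0.04,0.35,-0.48]],[34,[19.5,-4.4,-3.9],[0.04,0.35,-0.48]],[34,[19.5,-4.4,-3.9],[0.04,0.35,-0.48]],[34,[19.5,-4.4,-3.9],[0.04,0.35,-0.48]],[34,[19.5,-4.4,-3.9],[0.04,0.35,-0.48]],[34,[19.5,-4.4,-3.9],[0.04,0.35,-0.48]],[34,[19.5,-4.4,-3.9],[0.04,0.35,-0.48]],[34,[19.5,-4.4,-3.9],[0.04,0.35,-0.48]],[34,[19.5,-4.4,-3.9],[0.04,0.35,-0.48]],[34,[19.5,-4.4,-3.9],[0.04,0.35,-0.48]]])

```text
time_s: 1.82
eef_pos: [316.5, -219.4, 399.5]
ee_rot: [-0.088, 0.736, 0.581, 0.335]
force: [-0.1, 0.3, 0.2]
grip_width: 0.396
```

```bash
cat > see.py <<'E'
import sys,cv2,pickle,numpy as np
from rig import ctrl
from h import *
tag=sys.argv[1];cams=sys.argv[2:]
s=ctrl.sense();print(s['joints'].round(3),s['eef_pos'].round(1),s['force'].round(1))
for n in cams:
    c=ctrl.capture(n);pickle.dump((s,c) if n=='wrist' else c,open(f'{n}_{tag}.pkl','wb'))
    if n=='wrist': im=c['color']
    elif n=='side': im=cv2.resize(c['color'][40:260,110:350],None,fx=2.5,fy=2.5,interpolation=cv2.INTER_CUBIC)
    else: im=cv2.resize(c['color'][100:340,190:450],None,fx=2.4,fy=2.4,interpolation=cv2.INTER_CUBIC)
    cv2.imwrite(f'pics/{n}_{tag}.png',im)
E
python3 see.py a side wrist; python3 - <<'E'
from plan import *
from rig import ctrl
print(fk(ctrl.sense()['joints']),ctrl.sense()['eef_pos'],Rq(ctrl.sense()['ee_rot']))
E
```

```text
[-1.333  0.009  1.538  0.59   2.015 -0.955] [ 316.5 -219.4  399.5] [-0.1  0.3  0.2]
(array([ 331.81883891, -200.80854486,  408.91920113]), array([[ 0.10144892,  0.91435196,  0.39200589],
       [ 0.79893477, -0.3096773 ,  0.51556105],
       [ 0.59279958,  0.26088402, -0.761924  ]])) [ 316.50336988 -219.74166459  399.85730043] [[ 0.10144892  0.91435196  0.39200589]
 [ 0.79893477 -0.3096773   0.51556105]
 [ 0.59279958  0.26088402 -0.761924  ]]
```

View pics/side_a.png

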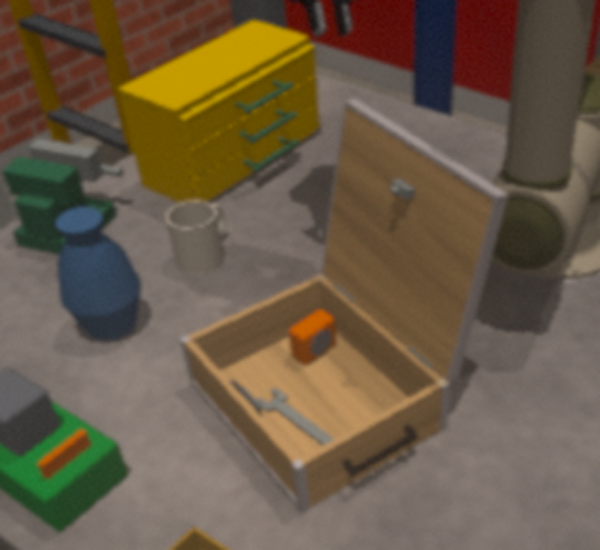

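View pics/wrist_a.png

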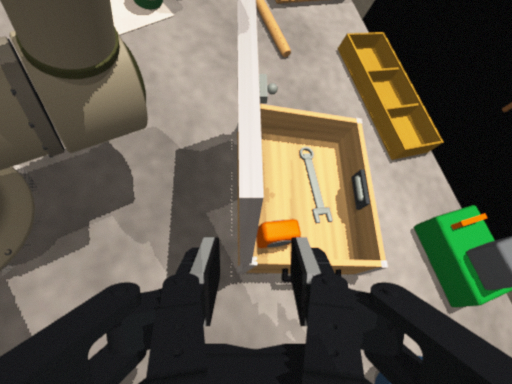

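The wrist view shows the lid's edge (the light strip, column about 250) centred between the fingertips (columns about 215 and 297). I'll use the depth to check the corner.

```bash
python3 - <<'E'
from plan import *; from h import *
np.set_printoptions(precision=1,suppress=True)
s,c=load('wrist_a.pkl')
T=np.eye(4);T[:3,:3]=Rq(s['ee_rot']);T[:3,3]=s['eef_pos']
W=cloud({**c,'cam_to_world':T@c['tool_from_camera']})
for uv in[(250,60),(250,100),(250,150),(250,190),(242,190),(260,190),(250,210),(250,230),(250,255),(130,300),(372,262),(262,264)]:
    P=W[uv[1],uv[0]];print(uv,P,'lid coords: r_f %.1f in %.1f up %.1f'%((P-HR)@f,(P-HR)@inn,(P-HR)[2]))
m=(W[...,2]>200)&(W[...,2]<360)&(np.abs((W-HR)@inn-150)<165)
Q=W[m]-HR;a=Q@f;b=Q@inn
print(len(Q),np.percentile(a,[1,50,99]),np.percentile(b,[.5,50,99.5]),np.percentile(Q[:,2],[1,50,99]))
top=(Q[:,2]>240)
print(np.percentile(a[top],[1,5,50,95,99]),np.percentile(b[top],[0,1,5]))
# plane fit of lid inner side from side cam
S=cloud(load('side_a.pkl')).reshape(-1,3);D=S-HR
m=(D[:,2]>30)&(D[:,2]<240)&(D@inn>15)&(D@inn<285)&(np.abs(D@f+D[:,2]*.22)<25)
k=np.polyfit(D[m][:,2],D[m]@f,1);print(m.sum(),k,'phi',np.pi/2+np.arctan(-k[0]))
k=np.polyfit(D[m]@inn,D[m]@f-k[0]*D[m][:,2],1);print('yaw resid',k)
E
```

```text
(250, 60) [380.5 -56.7 352.4] lid coords: r_f -65.6 in 126.6 up 262.4
(250, 100) [366.8 -98.2 352.3] lid coords: r_f -66.8 in 82.9 up 262.3
(250, 150) [ 352.4 -143.2  350.7] lid coords: r_f -67.7 in 35.7 up 260.7
(250, 190) [ 341.5 -176.   351.1] lid coords: r_f -68.8 in 1.2 up 261.1
(242, 190) [ 336.  -174.2  349.7] lid coords: r_f -74.6 in 1.3 up 259.7
(260, 190) [ 348.5 -178.1  352.7] lid coords: r_f -61.4 in 1.1 up 262.7
(250, 210) [ 346.8 -183.3  322.7] lid coords: r_f -61.6 in -4.3 up 232.7
(250, 230) [ 361.3 -187.3  263.9] lid coords: r_f -46.5 in -4.0 up 173.9
(250, 255) [ 390.1 -196.2  147. ] lid coords: r_f -16.5 in -4.3 up 57.0
(130, 300) [ 252.3 -239.   456.2] lid coords: r_f -136.1 in -84.9 up 366.2
(372, 262) [ 610.9 -256.6   88. ] lid coords: r_f 212.4 in 1.2 up -2.0
(262, 264) [ 425.6 -206.    79.1] lid coords: r_f 20.4 in -3.5 up -10.9
23796 [-296.2 -217.5  -37.3] [ -4.5 146.3 204.8] [112.9 187.3 263.2]
[-261.5 -247.3  -72.1  -60.4  -59.2] [-5.  -4.4 -1.3]
3303 [-0.2 -3.4] phi 1.7895758688570638
yaw resid [ 0.  -3.9]
```

```bash
sed -i 's/-240\*f-150\*inn/-240*f-150*inn-2*f-3*inn/' plan.py; cat > go.py <<'E'
import sys
from plan import *
from rig import ctrl
np.set_printoptions(precision=2,suppress=True)
def go(n,*a,**k):
    s=ctrl.sense();p0=s['eef_pos'];R0=Rq(s['ee_rot'])
    p1,R1=target(*a,sgn=-1,**k)
    d,w=rows(p0,R0,p1,R1,n);print('t%.2f'%s['time_s'],p0,'F',s['force'],'->',p1,'rows',n,d,w)
E
python3 - <<'E'
from go import *
go(12,1.79,mid=True,e=24)
E
```

```text
t1.92 [ 316.5  -219.74  399.86] F [ 0.12 -1.18 -0.16] -> [ 352.68 -168.53  319.75] rows 12 [-0.23 -0.27  8.47] [ 0.01 -0.   -0.  ]
```

carry_out(plan=[[34,[-0.2,-0.3,8.5],[0,0,0]],[34,[-0.2,-0.3,8.5],[0,0,0]],[34,[-0.2,-0.3,8.5],[0,0,0]],[34,[-0.2,-0.3,8.5],[0,0,0]],[34,[-0.2,-0.3,8.5],[0,0,0]],[34,[-0.2,-0.3,8.5],[0,0,0]],[34,[-0.2,-0.3,8.5],[0,0,0]],[34,[-0.2,-0.3,8.5],[0,0,0]],[34,[-0.2,-0.3,8.5],[0,0,0]],[34,[-0.2,-0.3,8.5],[0,0,0]],[34,[-0.2,-0.3,8.5],[0,0,0]],[34,[-0.2,-0.3,8.5],[0,0,0]]])

```text
time_s: 2.92
eef_pos: [353.3, -167.9, 318.3]
ee_rot: [-0.087, 0.737, 0.58, 0.334]
force: [0.3, 0.3, 0.3]
grip_width: 0.393
```

```bash
python3 see.py b side wrist
```

```text
[-1.204 -0.012  1.765  0.597  1.77  -0.961] [ 353.3 -167.9  318.3] [0.3 0.3 0.3]
```

View pics/side_b.png

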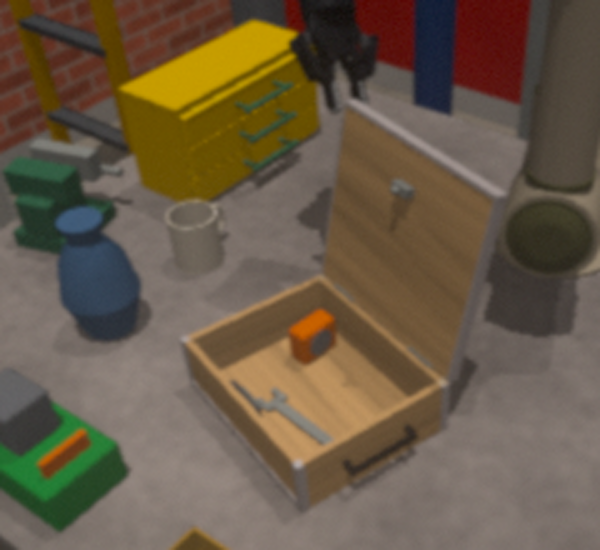

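View pics/wrist_b.png

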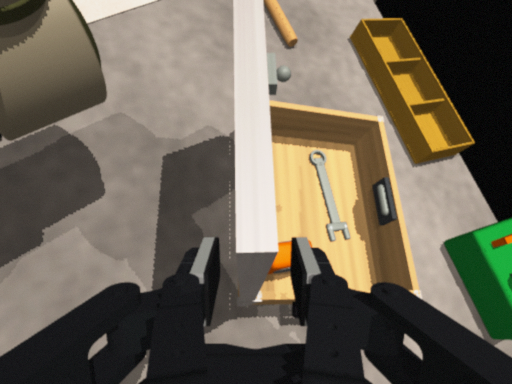

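```bash
python3 - <<'E'
from plan import *; from h import *
np.set_printoptions(precision=1,suppress=True)
c=load('side_b.pkl');Ti=np.linalg.inv(c['cam_to_world'])
s,w=load('wrist_b.pkl');p=s['eef_pos'];R=Rq(s['ee_rot'])
def px(P):
    q=Ti@np.r_[P,1];return np.array([c['cx']+c['fx']*q[0]/-q[2]-110,c['cy']-c['fy']*q[1]/-q[2]-40])*2.5
C=HR+270*(f*np.cos(1.79)+up*np.sin(1.79))
print('tcp',px(p),'rear/front pads',px(p+17*R[:,1]),px(p-17*R[:,1]),'corner',px(C))
print('corner in tool',R.T@(C-p), R.T@(C+16*np.array([-f[0]*np.sin(1.79),-f[1]*np.sin(1.79),np.cos(1.79)])-p))
W=cloud({**w,'cam_to_world':w['tool_from_camera']})
for uv in[(257,245),(240,250),(272,250),(257,260),(215,245),(212,270),(205,260),(297,245),(303,270),(210,310),(257,285)]:print(uv,W[uv[1],uv[0]])
E
```

```text
tcp [350.7 129. ] rear/front pads [340.5 129.6] [360.8 128.4] corner [343.6 100.3]
corner in tool [  9.    8.8 -36.3] [  8.9  -7.2 -37.2]
(257, 245) [ 11.3   1.3 -36.7]
(240, 250) [  9.9  -5.9 -38.7]
(272, 250) [ 10.    7.7 -38.9]
(257, 260) [ -2.5   1.5 -23.6]
(215, 245) [ 11.2 -16.8 -36.6]
(212, 270) [  5.6 -16.8 -48.4]
(205, 260) [ 11.9 -18.8 -52.1]
(297, 245) [ 11.3  18.6 -36.7]
(303, 270) [ 11.8  17.8 -59.7]
(210, 310) [ -5.4 -16.6 -59.1]
(257, 285) [-64.4   2.3  57. ]
```

```bash
python3 - <<'E'
from plan import *; from h import *
np.set_printoptions(precision=1,suppress=True)
s,w=load('wrist_b.pkl')
W=cloud({**w,'cam_to_world':w['tool_from_camera']})
Ti=np.linalg.inv(w['tool_from_camera'])
for P in[(0,17,0),(11,17,0),(11,17,-10),(11,17,-19),(11,17,-40),(11,0,-36)]:
    q=Ti@np.r_[P,1.];print(P,w['cx']+w['fx']*q[0]/-q[2],w['cy']-w['fy']*q[1]/-q[2])
for v in range(230,300,6):print(v,W[v,300],W[v,295],W[v,211])
E
```

```text
(0, 17, 0) 284.97166349717105 236.24362976245106
(11, 17, 0) 285.5239529270242 217.31594804201072
(11, 17, -10) 287.3252910483952 223.8216311640645
(11, 17, -19) 289.1357237732971 230.36016020659892
(11, 17, -40) 294.2539091338619 248.8449142462389
(11, 0, -36) 253.9217447541505 244.8592969083006
230 [-126.7   74.8  329.8] [-125.    66.   325.3] [-116.3  -66.9  302.9]
236 [-134.6   74.3  323.3] [-133.7   65.9  321.3] [-123.8  -66.4  296.9]
242 [ 11.3  20.3 -33.6] [ 11.6  18.  -34.2] [ 11.7 -18.7 -34.7]
248 [ 12.   19.2 -41.3] [ 12.1  17.1 -41.5] [ 11.4 -18.  -40.1]
254 [ 11.5  18.6 -46. ] [  9.   17.3 -40.8] [ 11.8 -17.2 -46.7]
260 [ 11.6  17.9 -51.4] [  6.7  17.3 -41.8] [ 11.1 -16.7 -50.6]
266 [ 11.2  17.3 -55.5] [  4.6  17.2 -43.1] [  8.8 -16.7 -51.1]
272 [  9.3  17.2 -56.7] [  1.6  17.3 -42.7] [  6.8 -16.6 -52.2]
278 [  7.   17.3 -57. ] [ -0.5  17.3 -43.8] [  3.8 -16.8 -51.5]
284 [  5.4  17.2 -58.5] [ -3.4  17.4 -43.9] [  2.3 -16.6 -53.3]
290 [  2.8  17.3 -58.5] [ -5.8  17.4 -44.5] [ -1.  -16.9 -52.4]
296 [  1.   17.2 -59.6] [ -7.9  17.3 -45.7] [ -2.6 -16.7 -54. ]
```

```bash
python3 - <<'E'
from plan import *; from h import *
np.set_printoptions(precision=1,suppress=True)
s,w=load('wrist_b.pkl')
W=cloud({**w,'cam_to_world':w['tool_from_camera']})
for v in(300,320,340,350,360,370,380):print(v,W[v,180],W[v,190],W[v,256],W[v,320])
s,w=load('wrist_a.pkl')
W=cloud({**w,'cam_to_world':w['tool_from_camera']})
for v in(236,240,242,244,248,300,320):print(v,W[v,300],W[v,295],W[v,212],W[v,170])
E
```

```text
300 [ 12.6 -22.2 -79.8] [ 12.8 -19.1 -80.1] [-155.8    2.3  175.6] [ 12.3  20.1 -79.3]
320 [ 17.3 -18.4 -95.6] [ 17.4 -15.9 -95.7] [-230.7    2.7  238.9] [ 17.1  16.7 -95.3]
340 [  18.1  -16.6 -103.7] [  17.   -14.6 -102.4] [-251.3    2.7  222.1] [  17.    15.4 -102.3]
350 [  17.3  -16.1 -105.9] [  17.6  -13.8 -106.3] [ 10.7   0.6 -98.4] [  17.4   14.6 -106.1]
360 [  17.3  -15.5 -108.9] [  18.1  -13.2 -109.7] [  10.6    0.6 -101.5] [  17.7   14.  -109.2]
370 [nan nan nan] [  17.   -12.9 -111.2] [  11.     0.6 -105. ] [  17.3   13.6 -111.5]
380 [  19.6  -13.7 -116.3] [  19.6  -11.8 -116.4] [  11.4    0.6 -108.2] [  20.2   12.4 -116.8]
236 [-170.9   87.5  410.6] [-145.8   69.8  350.3] [-157.5  -76.2  377.8] [-150.2 -147.   360. ]
240 [ 11.5  20.5 -31.8] [ 11.5  18.3 -31.7] [ 11.2 -18.8 -31.2] [-155.9 -146.3  355.7]
242 [ 11.5  20.2 -34.1] [ 11.9  17.9 -34.9] [ 11.6 -18.3 -34.5] [-157.9 -145.5  351.8]
244 [ 11.6  19.9 -36.4] [ 11.6  17.7 -36.5] [ 11.6 -18.1 -36.5] [-161.5 -145.6  351.5]
248 [ 11.5  19.4 -40.3] [ 11.9  17.2 -41. ] [ 11.4 -17.6 -40.1] [-167.2 -145.   347.4]
300 [ -1.1  17.4 -58.9] [ -9.6  17.3 -46.1] [ -5.5 -16.6 -52.4] [ 12.3 -25.4 -79.3]
320 [ -8.5  17.4 -60.8] [-292.4   71.6  322.2] [-268.9  -69.   290.3] [ 16.7 -21.2 -94.8]
```

carry_out(plan=[[34,[0,0,7],[0,0,0]],[34,[0,0,7],[0,0,0]],[34,[0,0,7],[0,0,0]],[34,[0,0,7],[0,0,0]],[34,[0,0,0],[0,0,0]]])

```text
time_s: 3.43
eef_pos: [364.1, -153.0, 296.8]
ee_rot: [-0.088, 0.737, 0.58, 0.334]
force: [0.1, 0.3, -0.0]
grip_width: 0.399
```

```bash
python3 see.py c side wrist; python3 - <<'E'
from go import *
prev=None
# plan of descent in segments, g constant 34 
for ph0,ph1,n in((1.79,1.5,10),(1.5,1.2,10),(1.2,1.0,8)):
    p0,R0=target(ph0,sgn=-1,e=51,mid=True);p1,R1=target(ph1,sgn=-1,e=51,mid=True)
    print(ph0,ph1,n,*rows(p0,R0,p1,R1,n))
go(20,1.2,e=51,mid=True)
E
```

```text
[-1.162 -0.007  1.816  0.606  1.702 -0.959] [ 364.1 -153.   296.8] [ 0.1  0.3 -0. ]
1.79 1.5 10 [0.09 7.34 1.02] [0.   0.   0.17]
1.5 1.2 10 [0.12 7.15 2.76] [-0.  -0.   0.2]
1.2 1.0 8 [0.11 5.45 3.36] [-0.   -0.    0.21]
t3.53 [ 364.01 -153.76  297.61] F [-0.03 -0.36  0.74] -> [ 505.57 -197.3   292.43] rows 20 [0.17 7.23 1.82] [ 0.   -0.    0.19]
```

View pics/side_c.png

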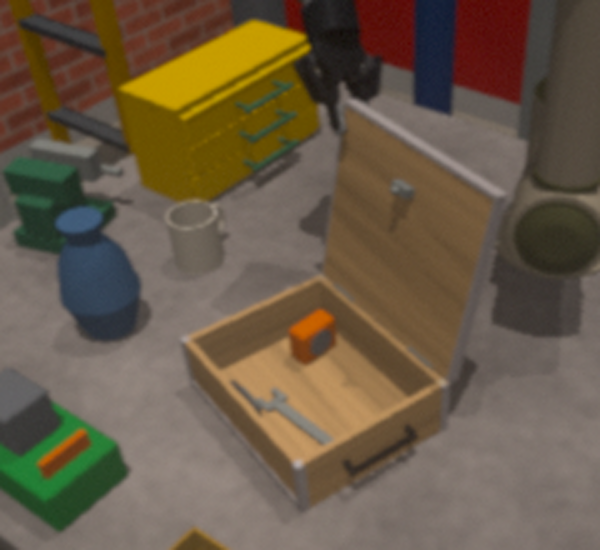

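View pics/wrist_c.png

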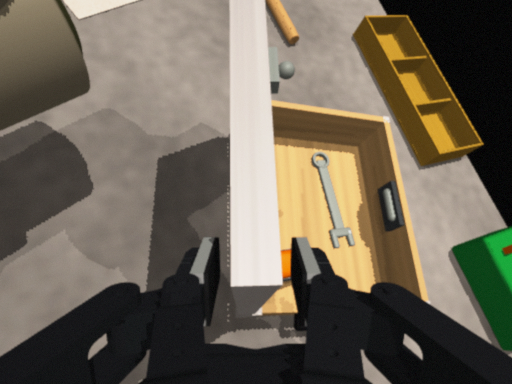

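```bash
python3 - <<'E'
from plan import *; from h import *
np.set_printoptions(precision=1,suppress=True)
s,w=load('wrist_c.pkl')
W=cloud({**w,'cam_to_world':w['tool_from_camera']})
for v in(150,200,240,260,280,288,295,305,312):print(v,W[v,235],W[v,255],W[v,270])
for v in(238,240,242,246):print(v,W[v,300],W[v,212])
import cv2
c=load('side_c.pkl')['color'][60:140,220:300];cv2.imwrite('pics/side_cc.png',cv2.resize(c,None,fx=7,fy=7,interpolation=cv2.INTER_CUBIC))
E
```

```text
150 [ 51.5  -7.8 -32.2] [ 51.7   0.4 -33.7] [ 51.4   6.6 -31.5]
200 [ 34.6  -7.2 -47.6] [ 34.2   0.4 -46. ] [ 34.3   6.2 -46.3]
240 [ 21.8  -6.9 -55.8] [ 21.4   0.4 -54.8] [ 21.6   5.9 -55.4]
260 [ 16.1  -6.7 -60.4] [ 16.5   0.4 -61.2] [ 16.4   5.7 -60.9]
280 [ 10.5  -6.5 -64.5] [ 10.4   0.4 -64.3] [ 10.6   5.7 -64.7]
288 [  4.2  -6.9 -59.4] [  3.2   0.5 -57.7] [  2.    6.2 -55.7]
295 [-13.1  -8.5 -36.9] [-14.8   0.5 -34.2] [-16.7   7.6 -31.2]
305 [-196.8  -26.5  225.7] [-62.3   0.7  27.9] [-151.    18.2  158.5]
312 [-204.4  -26.3  220.6] [-155.     1.   150.9] [-159.9   18.3  157.9]
238 [ 11.6  20.8 -29.7] [ 11.4 -19.  -29.4]
240 [ 11.4  20.5 -31.5] [ 11.5 -18.7 -31.9]
242 [ 11.7  20.1 -34.5] [ 11.3 -18.4 -33.8]
246 [ 11.4  19.7 -37.9] [ 11.4 -17.9 -38.1]
```

View pics/side_cc.png

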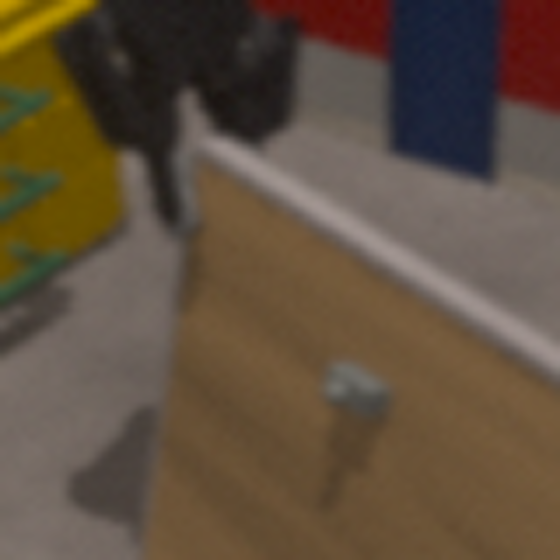

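The lid corner sits between the fingers, engaged about 20 mm. I'll start bringing it forward.

```bash
python3 - <<'E'
from go import *
go(20,1.2,g=40,e=51)
E
```

```text
t3.53 [ 364.01 -153.76  297.61] F [-0.03 -0.36  0.74] -> [ 496.56 -187.66  289.37] rows 20 [0.31 6.59 2.01] [ 0.   -0.    0.19]
```

carry_out(plan=[[34,[0.2,4,0.5],[0,0,0.15]],[34.5,[0.3,6.8,1],[0,0,0.18]],[35,[0.3,6.8,1.5],[0,0,0.19]],[35.5,[0.3,6.8,1.5],[0,0,0.19]],[36,[0.3,6.8,1.8],[0,0,0.19]],[36.5,[0.3,6.8,1.8],[0,0,0.19]],[37,[0.3,6.8,2],[0,0,0.19]],[37.5,[0.3,6.8,2],[0,0,0.19]],[38,[0.3,6.8,2],[0,0,0.19]],[38,[0.3,6.8,2],[0,0,0.19]]])

```text
time_s: 4.37
eef_pos: [429.9, -168.5, 300.8]
ee_rot: [-0.119, 0.791, 0.506, 0.324]
force: [-2.6, -0.5, 0.7]
grip_width: 0.444
```

```bash
cat > lid.py <<'E'
import sys
from plan import *; from h import *
def phi(tag):
    S=cloud(load(f'side_{tag}.pkl')).reshape(-1,3);D=S-HR
    b=D@inn;m=(b>60)&(b<280)&(D[:,2]>-5)&(np.hypot(D@f,D[:,2])>90)&(np.hypot(D@f,D[:,2])<255)
    a=np.arctan2(D[m][:,2],D[m]@f);a=a[a>.01]
    h,e=np.histogram(a,bins=np.arange(0,2.2,.02));i=h.argmax();print('phi mode',np.median(a[(a>e[i]-.03)&(a<e[i]+.05)]),h[i])
phi(sys.argv[1])
E
python3 see.py d side wrist; python3 lid.py c;python3 lid.py d; python3 - <<'E'
from go import *
go(10,1.2,g=40,e=51)
E
```

```text
[-1.034  0.121  1.67   0.646  1.643 -0.651] [ 429.9 -168.5  300.8] [-2.6 -0.5  0.7]
phi mode 1.7991750316008053 1131
phi mode 1.5446530427795833 1283
t4.47 [ 430.06 -168.43  300.64] F [-0.11  0.55 -0.47] -> [ 496.56 -187.66  289.37] rows 10 [0.33 6.57 2.45] [ 0.01 -0.01  0.19]
```

View pics/wrist_d.png

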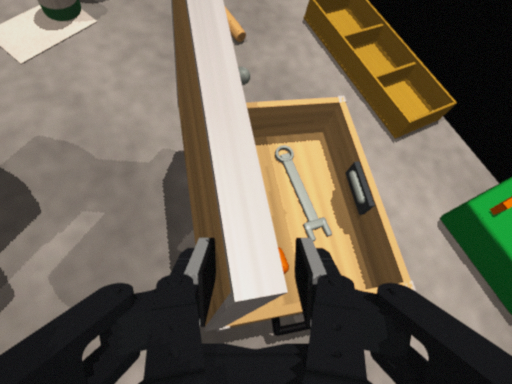

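View pics/side_d.png

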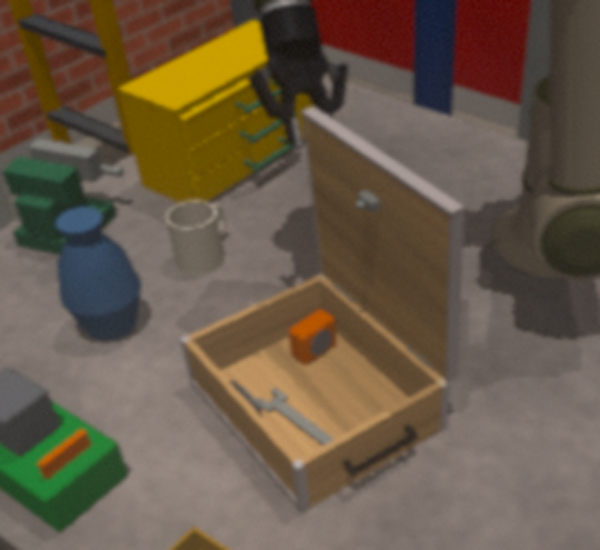

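The lid is at 1.54 rad and follows well, staying between the fingers. I'll continue to about 1.2.

carry_out(plan=[[38,[0.3,6.6,2.2],[0,0,0.19]],[38.5,[0.3,6.6,2.3],[0,0,0.19]],[38.5,[0.3,6.6,2.4],[0,0,0.19]],[39,[0.3,6.6,2.4],[0,0,0.19]],[39,[0.3,6.6,2.5],[0,0,0.19]],[39.5,[0.3,6.6,2.5],[0,0,0.19]],[39.5,[0.3,6.6,2.5],[0,0,0.19]],[40,[0.3,6.6,2.5],[0,0,0.19]],[40,[0.3,6.6,2.6],[0,0,0.19]],[40,[0.3,6.6,2.6],[0,0,0.19]]])

```text
time_s: 5.3
eef_pos: [496.2, -188.0, 289.4]
ee_rot: [-0.151, 0.837, 0.425, 0.311]
force: [-0.2, 0.1, 0.2]
grip_width: 0.471
```

```bash
python3 see.py e side wrist; python3 lid.py e; python3 - <<'E'
from go import *
go(12,0.9,g=48,e=52)
E
```

```text
[-0.938  0.269  1.519  0.671  1.588 -0.377] [ 496.2 -188.   289.4] [-0.2  0.1  0.2]
phi mode 1.2360169266868786 682
t5.40 [ 496.44 -188.11  289.1 ] F [ 2.61 -0.12 -1.37] -> [ 560.87 -200.35  254.64] rows 12 [0.52 4.89 3.75] [ 0.   -0.01  0.22]
```

View pics/wrist_e.png

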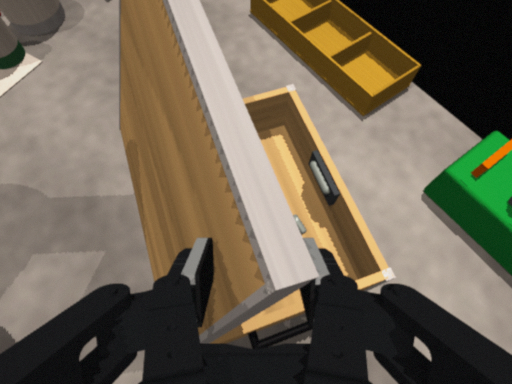

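The lid at 1.24 rad now leans on the front finger (tip at about (315,250)). Continuing down.

carry_out(plan=[[40.5,[0.5,4.9,3.2],[0,0,0.21]],[41,[0.5,4.9,3.3],[0,0,0.21]],[42,[0.5,4.9,3.4],[0,0,0.21]],[42.5,[0.5,4.9,3.5],[0,0,0.22]],[43,[0.5,4.9,3.7],[0,0,0.22]],[44,[0.5,4.9,3.7],[0,0,0.22]],[44.5,[0.5,4.9,3.8],[0,0,0.22]],[45,[0.5,4.9,3.9],[0,0,0.22]],[46,[0.5,4.9,4],[0,0,0.22]],[46.5,[0.5,4.9,4],[0,0,0.22]],[47,[0.5,4.9,4.1],[0,0,0.22]],[48,[0.5,4.9,4.2],[0,0,0.22]]])

```text
time_s: 6.4
eef_pos: [560.3, -200.9, 255.1]
ee_rot: [-0.191, 0.887, 0.307, 0.287]
force: [-1.2, -4.3, -1.0]
grip_width: 0.56
```

```bash
python3 see.py f side wrist; python3 lid.py f; python3 - <<'E'
from go import *
go(16,0.5,g=58,e=54)
for a,b,ga,gb,ea,eb,n in((.9,.7,48,53,52,53,8),(.7,.5,53,58,53,54,8)):
    print(*rows(*target(a,g=ga,e=ea,sgn=-1),*target(b,g=gb,e=eb,sgn=-1),n))
E
```

```text
[-0.858  0.422  1.396  0.688  1.515 -0.063] [ 560.3 -200.9  255.1] [-1.2 -4.3 -1. ]
phi mode 1.0096622415505627 27
t6.50 [ 560.58 -200.81  254.82] F [ 2.63 -2.7  -1.42] -> [ 632.8  -210.91  184.37] rows 16 [0.89 4.1  4.79] [ 0.   -0.01  0.3 ]
[0.7  4.33 4.54] [ 0.   -0.    0.28]
[0.94 3.9  4.96] [-0.   -0.    0.34]
```

View pics/wrist_f.png

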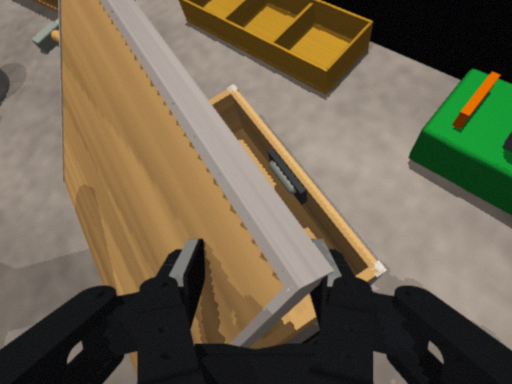

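View pics/side_f.png

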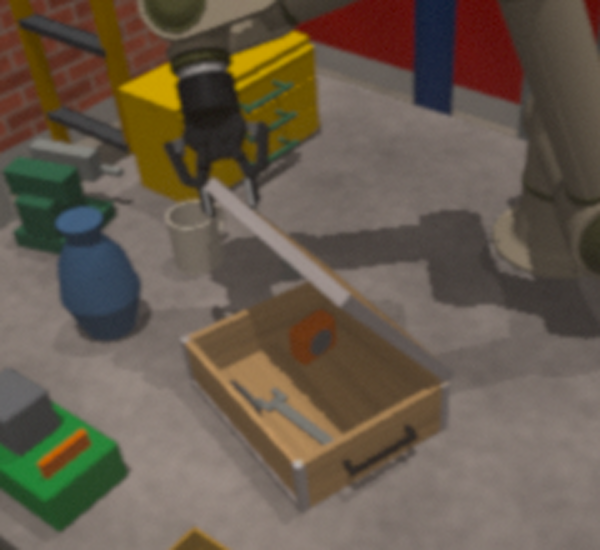

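```bash
cat > wr.py <<'E'
import sys
from plan import *; from h import *
np.set_printoptions(precision=1,suppress=True)
s,w=load(f'wrist_{sys.argv[1]}.pkl')
W=cloud({**w,'cam_to_world':w['tool_from_camera']})
R=Rq(s['ee_rot']);p=s['eef_pos']
for a in sys.argv[2:]:
    u,v=map(int,a.split(','));P=W[v,u];D=R@P+p-HR
    print((u,v),'tool',P,'lid r_f %.1f in %.1f up %.1f  phi %.3f'%(D@f,D@inn,D[2],np.arctan2(D[2],D@f)))
E
python3 wr.py f 150,150 100,150 230,200 305,260 312,275 322,268 290,300 265,325 190,242 325,242 318,245 245,250
python3 - <<'E'
from plan import *
p,R=target(.9,g=48,e=52,sgn=-1)
for ph in(.9,.95):
  rad=f*np.cos(ph)+up*np.sin(ph);n=-f*np.sin(ph)+up*np.cos(ph)
  for r in(230,256,270):
    print(ph,r,R.T@(HR+rad*r-p),R.T@(HR+rad*r+16*n-p))
E
```

```text
(150, 150) tool [ 45.6 -57.6  13.2] lid r_f 127.2 in 108.4 up 193.0  phi 0.988
(100, 150) tool [  35.3 -121.9   90.6] lid r_f 85.7 in 182.5 up 138.1  phi 1.015
(230, 200) tool [ 34.2  -9.4 -45.6] lid r_f 148.5 in 40.8 up 222.8  phi 0.983
(305, 260) tool [ 17.3  17.6 -62.6] lid r_f 159.1 in 6.4 up 220.8  phi 0.946
(312, 275) tool [ 13.6  19.6 -66.4] lid r_f 158.1 in 0.8 up 221.0  phi 0.950
(322, 268) tool [ 14.7  23.6 -63.4] lid r_f 162.6 in 1.2 up 218.8  phi 0.932
(290, 300) tool [  2.6  12.7 -64.4] lid r_f 147.2 in -1.0 up 213.7  phi 0.968
(265, 325) tool [-18.5   4.4 -50.3] lid r_f 133.1 in -0.9 up 191.1  phi 0.963
(190, 242) tool [ 11.3 -28.4 -33.4] lid r_f 124.1 in 44.3 up 202.2  phi 1.020
(325, 242) tool [-98.7  90.5 218.3] lid r_f 226.7 in 69.1 up -77.8  phi -0.331
(318, 245) tool [ 11.8  27.2 -37.6] lid r_f 170.1 in 13.3 up 196.7  phi 0.858
(245, 250) tool [ 15.7  -3.6 -51. ] lid r_f 143.1 in 23.5 up 214.4  phi 0.982
0.9 230 [-20.62848003  13.73846957 -39.95148123] [-20.62848003   1.55756853 -50.32575951]
0.9 256 [ 2.1284523e-14  2.4000000e+01 -5.2000000e+01] [-5.41261635e-15  1.18190990e+01 -6.23742783e+01]
0.9 270 [ 11.10764309  29.52543946 -58.48766396] [ 11.10764309  17.34453843 -68.86194224]
0.95 230 [-20.8565359    4.87364921 -47.27168619] [-21.49099393  -7.60763673 -57.26243013]
0.95 256 [ -0.2538361   14.13306951 -60.1477064 ] [ -0.88829412   1.65178358 -70.13845033]
0.95 270 [ 10.83992534  19.11891122 -67.08094805] [ 10.20546731   6.63762528 -77.07169198]
```

```bash
python3 - <<'E'
from go import *
go(8,0.7,g=53,e=54,r=260)
go(16,0.5,g=58,e=55,r=260)
E
```

```text
t6.50 [ 560.58 -200.81  254.82] F [ 2.63 -2.7  -1.42] -> [ 602.45 -206.72  224.15] rows 8 [1.13 4.53 4.58] [ 0.   -0.01  0.27]
t6.50 [ 560.58 -200.81  254.82] F [ 2.63 -2.7  -1.42] -> [ 636.55 -211.4   185.52] rows 16 [1.11 4.22 4.81] [ 0.   -0.01  0.3 ]
```

carry_out(plan=[[48.5,[1.1,3,3],[0,0,0.2]],[49,[1.1,4.4,4.5],[0,0,0.27]],[50,[1.1,4.5,4.5],[0,0,0.27]],[50.5,[1.1,4.5,4.6],[0,0,0.27]],[51,[1.1,4.5,4.6],[0,0,0.27]],[52,[1.1,4.5,4.6],[0,0,0.27]],[52.5,[1.1,4.5,4.6],[0,0,0.28]],[53,[1.1,4.5,4.6],[0,0,0.28]]])

```text
time_s: 7.17
eef_pos: [599.0, -207.1, 224.5]
ee_rot: [-0.222, 0.916, 0.207, 0.262]
force: [-9.6, -10.2, -5.6]
grip_width: 0.62
```

```bash
python3 see.py g side wrist; python3 - <<'E'
from go import *
go(10,0.5,g=58,e=55,r=260)
E
```

```text
[-0.814  0.524  1.319  0.694  1.469  0.179] [ 599.  -207.1  224.5] [ -9.6 -10.2  -5.6]
t7.27 [ 599.32 -207.24  224.04] F [ -6.31 -10.68  -5.82] -> [ 636.55 -211.4   185.52] rows 10 [1.02 3.24 4.17] [ 0.   -0.01  0.27]
```

View pics/wrist_g.png

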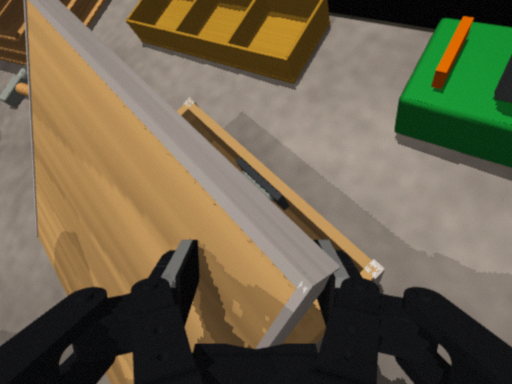

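View pics/side_g.png

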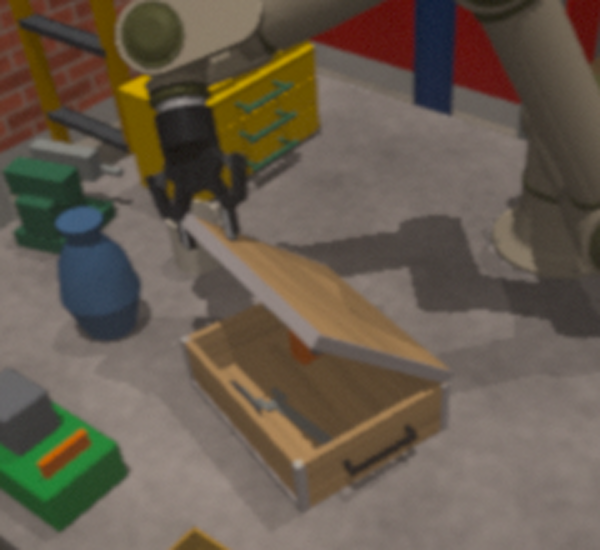

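```bash
python3 wr.py g 150,180 250,250 322,268 312,280 300,290 185,242 325,250 330,255 270,325
python3 - <<'E'
from plan import *
from rig import ctrl
np.set_printoptions(precision=1,suppress=True)
s=ctrl.sense();R=Rq(s['ee_rot']);print('tool force',R.T@s['force'],s['wrist_torque'])
print((s['eef_pos']-target(.7,g=53,e=54,r=260,sgn=-1)[0])@R)
p=s['eef_pos']
for ph in(.7,.75):
  rad=f*np.cos(ph)+up*np.sin(ph);n=-f*np.sin(ph)+up*np.cos(ph)
  for r in(240,256,270):
    print(ph,r,R.T@(HR+rad*r-p),R.T@(HR+rad*r+16*n-p),'inner50 top',R.T@(HR+rad*r+16*n+40*inn-p))
E
```

```text
(150, 180) tool [ 32.  -54.3  -1.3] lid r_f 171.5 in 97.3 up 170.0  phi 0.781
(250, 250) tool [ 15.7  -1.8 -51. ] lid r_f 186.6 in 25.9 up 183.0  phi 0.775
(322, 268) tool [ 14.4  23.6 -62.7] lid r_f 201.1 in 1.9 up 183.6  phi 0.740
(312, 280) tool [ 13.9  18.9 -70.2] lid r_f 195.8 in 0.3 up 190.4  phi 0.771
(300, 290) tool [  8.6  15.5 -67.5] lid r_f 190.4 in 1.5 up 186.3  phi 0.775
(185, 242) tool [ 10.8 -31.  -32.2] lid r_f 166.9 in 53.6 up 174.6  phi 0.808
(325, 250) tool [ 11.9  29.  -42.7] lid r_f 207.8 in 9.4 up 165.3  phi 0.672
(330, 255) tool [ 11.7  30.1 -46.9] lid r_f 207.5 in 6.1 up 168.0  phi 0.681
(270, 325) tool [-11.4   5.9 -59.6] lid r_f 172.0 in 2.9 up 171.7  phi 0.785
tool force [-11.    7.3  -3.5] [-1.2  1.6  0.2]
[-2.6 -1.1 -1.4]
0.7 240 [-14.8  20.7 -46.1] [-14.7   9.7 -57.8] inner50 top [  4.2 -15.8 -33.6]
0.7 256 [ -0.7  26.3 -51.3] [ -0.6  15.3 -62.9] inner50 top [ 18.3 -10.3 -38.7]
0.7 270 [ 11.6  31.2 -55.8] [ 11.7  20.2 -67.4] inner50 top [ 30.7  -5.4 -43.2]
0.75 240 [-15.   12.4 -54.8] [-15.6   1.2 -66.2] inner50 top [  3.3 -24.4 -42. ]
0.75 256 [ -0.9  17.4 -60.5] [ -1.5   6.2 -71.9] inner50 top [ 17.4 -19.4 -47.7]
0.75 270 [ 11.4  21.8 -65.5] [ 10.8  10.6 -76.9] inner50 top [ 29.7 -15.  -52.6]
```

The lid is at 0.74 rad. The fingers pinch it slightly: the upper tip touches its top while the lower pad supports it. I'll open wider, keeping the lower finger where it is, and pull back a little.

carry_out(plan=[[55,[-0.3,-1,-1.2],[0,0,0]],[57.5,[-0.3,-1.1,-1.2],[0,0,0]],[60,[-0.3,-1.1,-1.2],[0,0,0]],[62,[-0.3,-1.1,-1.2],[0,0,0]],[64,[-0.3,-1.1,-1.2],[0,0,0]],[66,[0,-1.1,-1],[0,0,0]],[66,[0,0,0],[0,0,0]]])

```text
time_s: 7.85
eef_pos: [593.6, -204.4, 233.1]
ee_rot: [-0.222, 0.915, 0.208, 0.265]
force: [1.8, -1.0, -1.8]
grip_width: 0.773
```

```bash
python3 see.py i wrist; python3 - <<'E'
from go import *
s=ctrl.sense();R=Rq(s['ee_rot']);print('tool F',R.T@s['force'])
print((s['eef_pos']-target(.7,g=66,e=46,r=260,sgn=-1)[0])@R)
go(10,0.5,g=66,e=47,r=260)
E
python3 wr.py i 150,180 250,250 322,268 312,280
```

```text
[-0.819  0.503  1.332  0.697  1.478  0.175] [ 593.6 -204.4  233.1] [ 1.8 -1.  -1.8]
tool F [-0.85  1.63  0.27]
[-1.28 -2.45 -0.92]
t7.90 [ 593.6  -204.35  232.93] F [ 0.26 -1.41 -1.18] -> [ 632.46 -212.1   193.44] rows 10 [1.03 3.65 4.13] [ 0.   -0.01  0.28]
(150, 180) tool [ 28.4 -59.5  14.4] lid r_f 162.7 in 109.4 up 166.1  phi 0.796
(250, 250) tool [ 12.2  -1.9 -43.4] lid r_f 179.7 in 29.9 up 183.7  phi 0.796
(322, 268) tool [ 13.4  24.1 -60.9] lid r_f 195.0 in 3.3 up 190.0  phi 0.772
(312, 280) tool [ 10.6  20.  -64.3] lid r_f 189.5 in 2.5 up 192.2  phi 0.793
```

View pics/wrist_i.png

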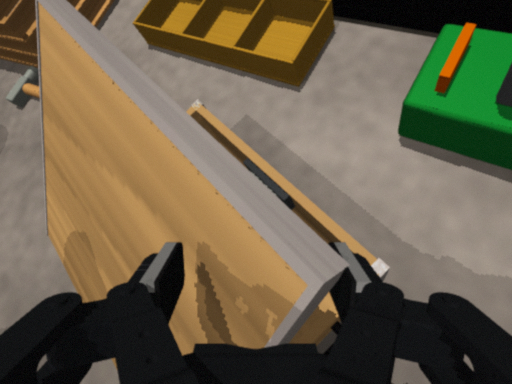

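carry_out(plan=[[66,[0.8,2.5,3],[0,0,0.2]],[66,[1,3.7,4],[0,0,0.28]],[66,[1,3.7,4.2],[0,0,0.28]],[66,[1,3.7,4.2],[0,0,0.28]],[66,[1,3.7,4.2],[0,0,0.28]],[66,[1,3.7,4.2],[0,0,0.28]],[66,[1,3.7,4.2],[0,0,0.28]],[66,[1,3.7,4.2],[0,0,0.28]]])

```text
time_s: 8.57
eef_pos: [624.7, -209.9, 201.7]
ee_rot: [-0.251, 0.933, 0.102, 0.237]
force: [0.4, -1.6, -1.5]
grip_width: 0.77
```

```bash
python3 see.py j side wrist; python3 - <<'E'
from go import *
s=ctrl.sense();R=Rq(s['ee_rot']);print('tool F',R.T@s['force'])
go(10,0.3,g=66,e=47,r=260)
E
python3 wr.py j 150,200 250,250 322,268 312,280 335,260
```

```text
[-0.788  0.593  1.27   0.705  1.438  0.409] [ 624.7 -209.9  201.7] [ 0.4 -1.6 -1.5]
tool F [-0.59  3.57  2.92]
t8.67 [ 624.6  -210.    201.14] F [ 1.74 -1.58 -4.01] -> [ 661.5  -219.1   149.67] rows 10 [1.31 3.94 4.89] [-0.   -0.01  0.37]
(150, 200) tool [ 20.  -56.7   2.7] lid r_f 200.4 in 102.1 up 143.4  phi 0.621
(250, 250) tool [ 12.   -2.  -43.1] lid r_f 213.1 in 32.0 up 151.3  phi 0.617
(322, 268) tool [ 13.4  23.9 -61. ] lid r_f 224.3 in 2.6 up 154.8  phi 0.604
(312, 280) tool [ 10.1  20.1 -63.6] lid r_f 218.9 in 2.8 up 156.7  phi 0.621
(335, 260) tool [ 13.9  29.8 -55.6] lid r_f 229.0 in 1.8 up 148.4  phi 0.575
```

View pics/wrist_j.png

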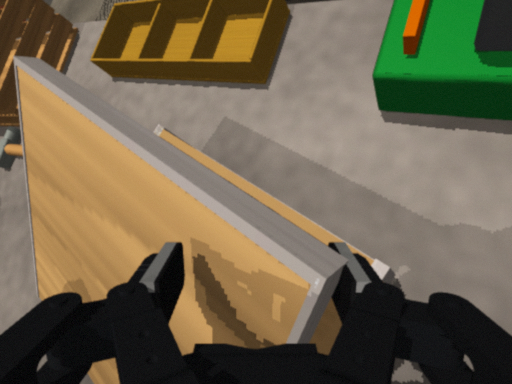

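View pics/side_j.png

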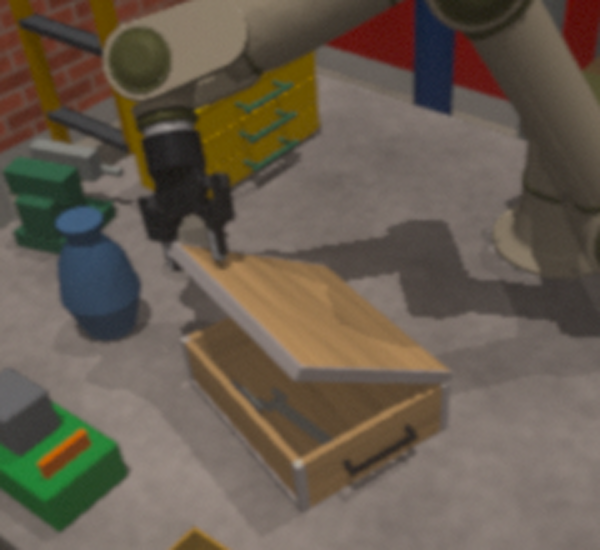

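It's working smoothly: the lid is at about 0.58 rad, resting on the lower finger with light forces.

carry_out(plan=[[66,[1,2.5,3],[0,0,0.25]],[66,[1.3,4,4.8],[0,0,0.36]],[66,[1.3,4,4.9],[0,0,0.37]],[66,[1.3,4,4.9],[0,0,0.37]],[66,[1.3,4,4.9],[0,0,0.37]],[66,[1.3,4,4.9],[0,0,0.37]],[66,[1.3,4,4.9],[0,0,0.37]],[66,[1.3,4,4.9],[0,0,0.37]]])

```text
time_s: 9.33
eef_pos: [654.0, -217.2, 163.6]
ee_rot: [-0.283, 0.938, -0.036, 0.198]
force: [1.4, -0.8, -1.4]
grip_width: 0.776
```

```bash
python3 see.py k side wrist; python3 - <<'E'
from go import *
s=ctrl.sense();R=Rq(s['ee_rot']);print('tool F',R.T@s['force'])
go(10,0.3,g=66,e=47,r=260)
go(16,0.12,g=66,e=47,r=260)
E
python3 wr.py k 150,200 250,250 322,268 312,280 335,260 340,265
```

```text
[-0.763  0.69   1.207  0.713  1.396  0.7  ] [ 654.  -217.2  163.6] [ 1.4 -0.8 -1.4]
tool F [-0.14  3.57  2.45]
t9.43 [ 653.91 -217.25  162.75] F [ 0.99 -1.69 -3.86] -> [ 661.5  -219.1   149.67] rows 10 [0.31 0.89 1.2 ] [-0.   -0.01  0.08]
t9.43 [ 653.91 -217.25  162.75] F [ 0.99 -1.69 -3.86] -> [ 679.61 -225.44  105.98] rows 16 [0.77 2.34 3.07] [-0.   -0.    0.23]
(150, 200) tool [ 21.2 -55.4  -1.5] lid r_f 248.2 in 99.1 up 112.3  phi 0.425
(250, 250) tool [ 11.1  -2.1 -41.2] lid r_f 244.8 in 32.0 up 110.0  phi 0.422
(322, 268) tool [ 12.9  24.  -60.1] lid r_f 249.6 in 0.1 up 110.7  phi 0.417
(312, 280) tool [  7.5  20.9 -59.2] lid r_f 243.9 in 2.6 up 109.8  phi 0.423
(335, 260) tool [ 12.6  30.4 -53.2] lid r_f 252.7 in -0.8 up 101.9  phi 0.383
(340, 265) tool [  9.7  32.9 -51.6] lid r_f 251.0 in -2.1 up 98.2  phi 0.373
```

View pics/wrist_k.png

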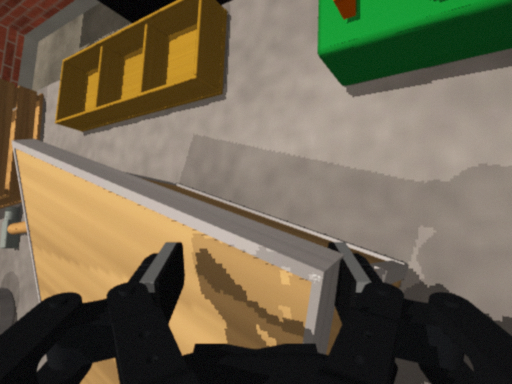

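View pics/side_k.png

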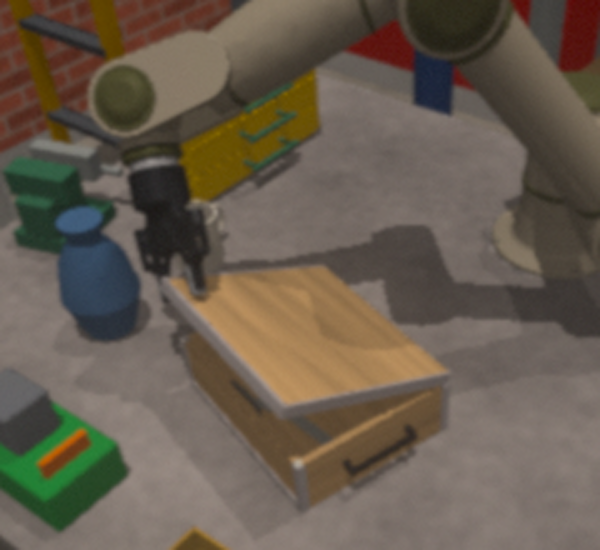

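carry_out(plan=[[66,[0.6,1.8,2.4],[0,0,0.18]],[66,[0.8,2.4,3.1],[0,0,0.23]],[66,[0.8,2.4,3.1],[0,0,0.23]],[66,[0.8,2.4,3.1],[0,0,0.23]],[66,[0.8,2.4,3.1],[0,0,0.23]],[66,[0.8,2.4,3.1],[0,0,0.23]],[66,[0.8,2.4,3.1],[0,0,0.23]],[66,[0.8,2.4,3.1],[0,0,0.23]],[66,[0.8,2.4,3.1],[0,0,0.23]],[66,[0.8,2.4,3.1],[0,0,0.23]],[66,[0.8,2.4,3.1],[0,0,0.23]]])

```text
time_s: 10.35
eef_pos: [673.3, -223.7, 125.3]
ee_rot: [-0.306, 0.925, -0.158, 0.159]
force: [-3.4, -4.4, -2.2]
grip_width: 0.775
```

```bash
python3 see.py l side wrist; python3 - <<'E'
from go import *
s=ctrl.sense();R=Rq(s['ee_rot']);print('tool F',R.T@s['force'])
go(16,0.12,g=66,e=47,r=260)
go(16,0.12,g=66,e=47,r=259)
go(16,0.06,g=66,e=47,r=259)
E
python3 wr.py l 150,220 250,250 322,268 312,280 335,260 340,265
```

```text
[-0.75   0.772  1.166  0.72   1.357  0.944] [ 673.3 -223.7  125.3] [-3.4 -4.4 -2.2]
tool F [0.39 7.81 1.83]
t10.45 [ 673.21 -223.65  124.75] F [-0.46 -5.17 -6.13] -> [ 679.61 -225.44  105.98] rows 16 [0.22 0.72 0.99] [-0.   -0.    0.07]
t10.45 [ 673.21 -223.65  124.75] F [-0.46 -5.17 -6.13] -> [ 678.66 -225.15  105.86] rows 16 [0.15 0.72 0.99] [-0.   -0.    0.07]
t10.45 [ 673.21 -223.65  124.75] F [-0.46 -5.17 -6.13] -> [ 682.64 -227.12   90.65] rows 16 [0.33 1.34 1.74] [-0.   -0.    0.13]
(150, 220) tool [ -2.5 -68.3  33.2] lid r_f 267.6 in 127.8 up 51.6  phi 0.190
(250, 250) tool [  9.2  -2.3 -37.3] lid r_f 265.1 in 31.8 up 66.9  phi 0.247
(322, 268) tool [ 10.7  24.9 -56.1] lid r_f 263.2 in -1.2 up 64.8  phi 0.241
(312, 280) tool [  6.5  21.1 -57.6] lid r_f 258.7 in 1.4 up 67.4  phi 0.255
(335, 260) tool [  9.4  32.  -46.9] lid r_f 264.2 in -1.0 up 53.1  phi 0.198
(340, 265) tool [  9.9  32.6 -52.2] lid r_f 263.6 in -4.8 up 56.9  phi 0.213
```

View pics/wrist_l.png

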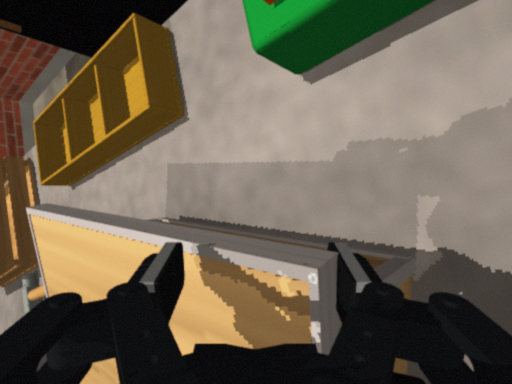

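View pics/side_l.png

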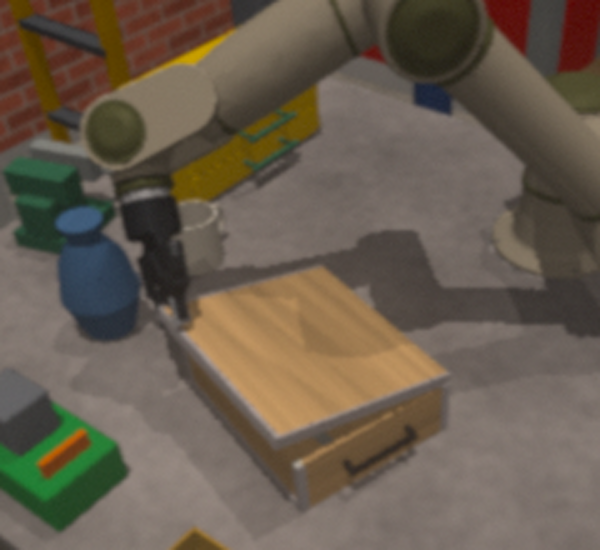

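```bash
python3 - <<'E'
from go import *
go(10,0.14,g=66,e=47,r=264)
go(20,0.03,g=66,e=47,r=265)
p,R=target(.03,g=66,e=47,r=265,sgn=-1)
for x in(-11.5,11.5):
  for y in(33,48):
    for z in(-32,-55):
      D=R@[x,y,z]+p-HR;print((x,y,z),'f %.1f in %.1f up %.1f'%(D@f,D@inn,D[2]))
E
```

```text
t10.45 [ 673.21 -223.65  124.75] F [-0.46 -5.17 -6.13] -> [ 681.84 -225.89  111.56] rows 10 [0.64 0.79 1.23] [-0.   -0.01  0.09]
t10.45 [ 673.21 -223.65  124.75] F [-0.46 -5.17 -6.13] -> [ 689.97 -229.77   83.14] rows 20 [0.63 1.29 1.76] [-0.   -0.    0.12]
(-11.5, 33, -32) f 257.2 in 12.6 up -3.9
(-11.5, 33, -55) f 252.2 in -1.3 up 13.7
(-11.5, 48, -32) f 253.9 in 1.6 up -13.5
(-11.5, 48, -55) f 248.9 in -12.3 up 4.1
(11.5, 33, -32) f 279.1 in 5.5 up -3.2
(11.5, 33, -55) f 274.1 in -8.4 up 14.4
(11.5, 48, -32) f 275.8 in -5.5 up -12.8
(11.5, 48, -55) f 270.8 in -19.4 up 4.8
```

carry_out(plan=[[66,[0.6,1.2,1.7],[0,0,0.12]],[66,[0.6,1.3,1.8],[0,0,0.12]],[66,[0.6,1.3,1.8],[0,0,0.12]],[66,[0.6,1.3,1.8],[0,0,0.12]],[66,[0.6,1.3,1.8],[0,0,0.12]],[66,[0.6,1.3,1.8],[0,0,0.12]],[66,[0.6,1.3,1.8],[0,0,0.12]],[66,[0.6,1.3,1.8],[0,0,0.12]],[66,[0.6,1.3,1.8],[0,0,0.12]],[66,[0.6,1.3,1.8],[0,0,0.12]]])

```text
time_s: 11.28
eef_pos: [681.7, -227.1, 104.6]
ee_rot: [-0.315, 0.914, -0.215, 0.14]
force: [-7.5, -7.0, -4.1]
grip_width: 0.777
```

```bash
python3 see.py m side wrist; python3 - <<'E'
from go import *
s=ctrl.sense();R=Rq(s['ee_rot']);print('tool F',R.T@s['force'])
go(10,0.03,g=66,e=47,r=264)
E
python3 wr.py m 150,240 250,250 322,268 312,280 335,260 340,265
```

```text
[-0.745  0.814  1.144  0.723  1.339  1.058] [ 681.7 -227.1  104.6] [-7.5 -7.  -4.1]
tool F [-1.27 10.3  -1.98]
t11.38 [ 681.8  -227.08  104.29] F [-5.02 -7.71 -5.19] -> [ 689.01 -229.49   83.11] rows 10 [0.57 1.26 1.77] [-0.   -0.01  0.13]
(150, 240) tool [-18.2 -70.8  36.9] lid r_f 270.8 in 133.4 up 29.3  phi 0.108
(250, 250) tool [  1.1  -2.6 -20.1] lid r_f 270.6 in 42.4 up 31.7  phi 0.116
(322, 268) tool [  8.9  25.6 -52.8] lid r_f 268.2 in -0.7 up 39.6  phi 0.147
(312, 280) tool [  7.7  20.7 -59.7] lid r_f 266.0 in -0.8 up 47.9  phi 0.178
(335, 260) tool [  8.6  32.4 -45.5] lid r_f 269.0 in -1.4 up 29.7  phi 0.110
(340, 265) tool [ 10.1  32.5 -52.7] lid r_f 268.8 in -6.1 up 35.3  phi 0.131
```

View pics/wrist_m.png

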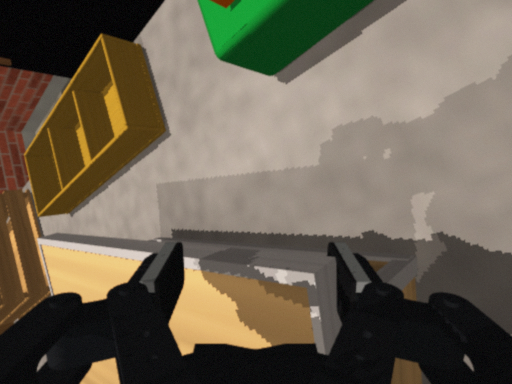

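View pics/side_m.png

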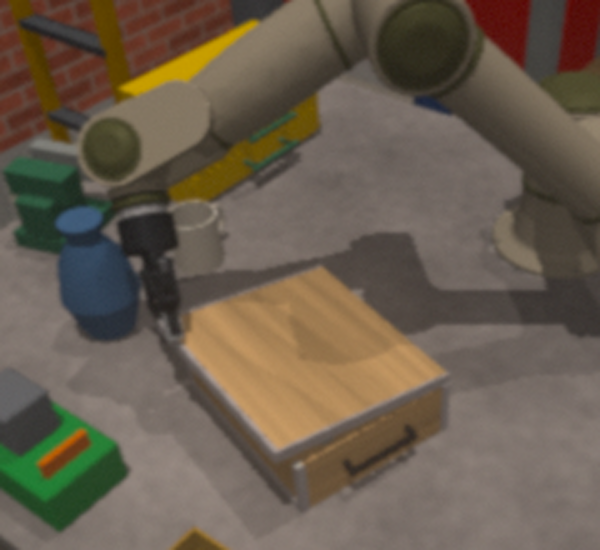

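carry_out(plan=[[66,[0.5,1.2,1.5],[0,0,0.1]],[66,[0.5,1.2,1.5],[0,0,0.1]],[66,[0.5,1.2,1.5],[0,0,0.1]],[66,[0.5,1.2,1.5],[0,0,0.1]],[66,[0.4,1.2,1.5],[0,0,0.1]],[66,[0.4,1.2,1.5],[0,0,0.1]]])

```text
time_s: 11.88
eef_pos: [685.5, -228.8, 93.6]
ee_rot: [-0.319, 0.906, -0.244, 0.13]
force: [-3.1, -5.6, -0.6]
grip_width: 0.775
```

```bash
python3 see.py n side wrist; python3 - <<'E'
from go import *
s=ctrl.sense();R=Rq(s['ee_rot']);print('tool F',R.T@s['force'])
go(10,0.03,g=66,e=47,r=264)
E
python3 wr.py n 150,248 250,255 322,268 312,280 335,260 340,265
```

```text
[-0.743  0.835  1.135  0.726  1.328  1.114] [ 685.5 -228.8   93.6] [-3.1 -5.6 -0.6]
tool F [-0.71  8.22 -2.2 ]
t11.98 [ 685.7  -228.71   93.64] F [-4.41 -6.33 -3.66] -> [ 689.01 -229.49   83.11] rows 10 [0.26 0.6  0.89] [-0.01 -0.01  0.07]
(150, 248) tool [-111.9 -138.4  227.9] lid r_f 242.6 in 323.5 up -90.2  phi -0.356
(250, 255) tool [-60.5  -4.5 101.5] lid r_f 243.4 in 132.9 up -75.8  phi -0.302
(322, 268) tool [  9.5  25.3 -54. ] lid r_f 271.0 in -1.9 up 29.2  phi 0.107
(312, 280) tool [  7.6  20.7 -59.5] lid r_f 268.6 in -1.3 up 36.3  phi 0.134
(335, 260) tool [  8.   32.7 -44.3] lid r_f 270.7 in -1.2 up 17.0  phi 0.063
(340, 265) tool [  9.7  32.7 -51.9] lid r_f 270.6 in -6.3 up 22.9  phi 0.084
```

View pics/wrist_n.png

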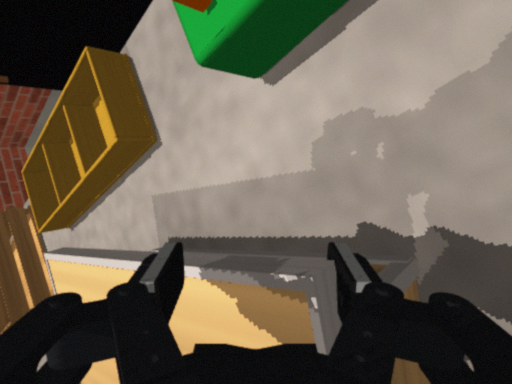

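carry_out(plan=[[66,[0.3,1,1],[0,0,0.07]],[66,[0.3,1,1],[0,0,0.07]],[66,[0.3,1,1],[0,0,0.07]],[66,[0.3,1,1],[0,0,0.07]]])

```text
time_s: 12.32
eef_pos: [687.6, -228.5, 88.9]
ee_rot: [-0.322, 0.903, -0.256, 0.126]
force: [-0.8, -0.1, -0.1]
grip_width: 0.771
```

```bash
python3 see.py o side wrist; python3 - <<'E'
from go import *
s=ctrl.sense();R=Rq(s['ee_rot']);print('tool F',R.T@s['force'])
E
python3 wr.py o 322,268 312,280 335,260 340,265 300,275 300,268
```

```text
[-0.742  0.845  1.131  0.73   1.324  1.138] [ 687.6 -228.5   88.9] [-0.8 -0.1 -0.1]
tool F [-0.38  0.47  0.31]
(322, 268) tool [  8.9  25.6 -52.8] lid r_f 271.8 in -0.5 up 23.0  phi 0.084
(312, 280) tool [  8.   20.5 -60.3] lid r_f 270.2 in -1.0 up 31.9  phi 0.118
(335, 260) tool [  7.9  32.7 -44.2] lid r_f 271.6 in -0.3 up 11.8  phi 0.044
(340, 265) tool [ 10.4  32.3 -53.2] lid r_f 272.0 in -6.1 up 19.1  phi 0.070
(300, 275) tool [  6.5  17.1 -54. ] lid r_f 270.8 in 5.8 up 29.3  phi 0.108
(300, 268) tool [  5.4  18.1 -46.3] lid r_f 271.3 in 10.0 up 22.7  phi 0.084
```

View pics/wrist_o.png

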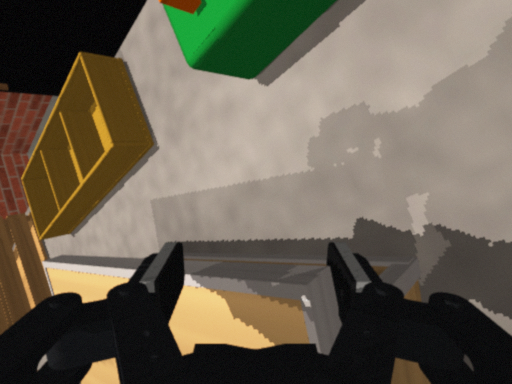

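View pics/side_o.png

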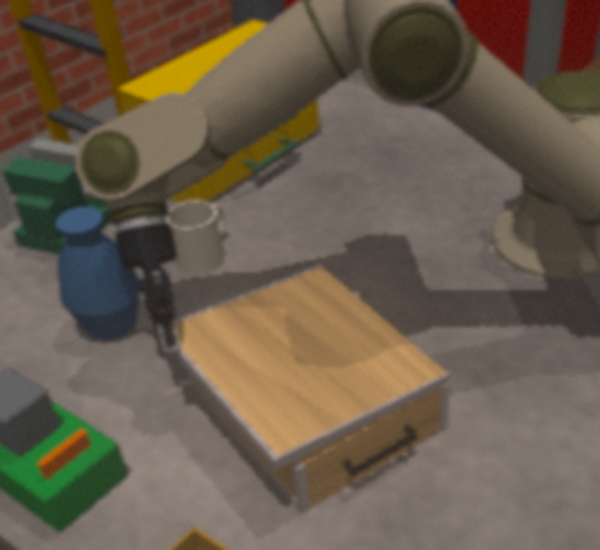

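The tool force is near zero, so the lid rests on the catch. I'll withdraw along the finger axis.

carry_out(plan=[[66,[0.5,1.5,0],[0,0,0]],[66,[0.5,1,-3],[0,0,0]],[66,[0,0,-6],[0,0,0]],[66,[0,0,-8],[0,0,0]],[66,[0,0,-10],[0,0,0]],[66,[0,0,-12],[0,0,0]],[66,[0,0,-15],[0,0,0]],[66,[0,0,-15],[0,0,0]],[66,[0,0,-15],[0,0,0]],[66,[0,0,-15],[0,0,0]],[66,[0,0,-15],[0,0,0]]])

```text
time_s: 13.33
eef_pos: [641.7, -291.4, 175.4]
ee_rot: [-0.321, 0.903, -0.256, 0.126]
force: [0.3, 0.4, 0.2]
grip_width: 0.773
```

```bash
python3 see.py p side top wrist; python3 - <<'E'
from plan import *; from h import *
S=cloud(load('side_p.pkl')).reshape(-1,3);D=S-HR
for lo,hi in((20,60),(120,160),(200,240),(240,265)):
    a=D@f;b=D@inn;m=(a>lo)&(a<hi)&(b>40)&(b<280)&(D[:,2]>0)&(D[:,2]<60);print(lo,hi,m.sum(),np.median(D[m][:,2]))
E
```

```text
[-0.855  0.756  1.058  0.689  1.515  1.163] [ 641.7 -291.4  175.4] [0.3 0.4 0.2]
20 60 491 18.80989173389753
120 160 566 26.073481868571832
200 240 623 31.7932061520728
240 265 393 34.0789827968955
```

View pics/side_p.png

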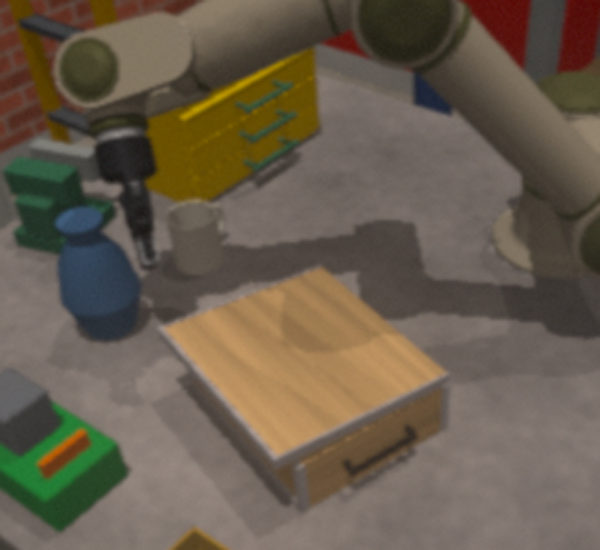

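View pics/top_p.png

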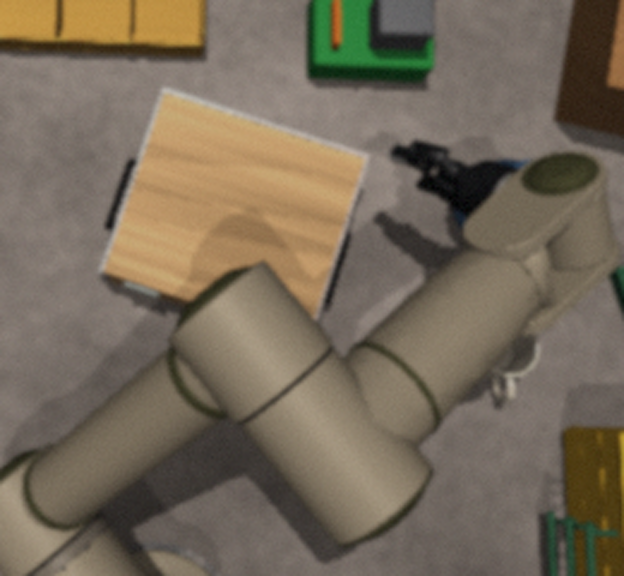

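The lid rests on the catch: the measured slope is about 0.072 rad, and nothing has been disturbed. Next I shut the fingers and go above the middle of the free edge.

```bash
python3 - <<'E'
from go import *
s=ctrl.sense();p0=s['eef_pos'];R0=Rq(s['ee_rot'])
z=R0[:,2];ax=np.cross(z,-up);ang=np.arctan2(np.linalg.norm(ax),z@-up);ax/=np.linalg.norm(ax)
R1=Ro.from_rotvec(ax*ang).as_matrix()@R0
P=HR+263*f+153*inn;print('press pt',P,np.hypot(*P[:2]))
P1=P.copy();P1[2]=190
pm=p0+[0,0,25]
print(np.degrees(ang))
d,w=rows(p0,R0,P1,R1,18);print(d,w)
p=p0.copy();R=R0
for k in range(18):
    p=p+R@d;R=R@Ro.from_rotvec(np.radians(w*6)).as_matrix()
    if k%3==2:print(p,R[:,2],*ik(p,R,s['joints']))
E
```

```text
press pt [ 700.12 -128.03   90.  ] 711.7261769284618
40.39042390240659
[-2.05 -9.28  2.61] [-0.37 -0.04 -0.  ]
[ 650.98 -265.3   185.55] [ 0.34  0.44 -0.83] [-0.81  0.76  1.01  0.58  1.49  1.23] 8.013538411372094e-13
[ 660.45 -238.32  192.98] [ 0.28  0.36 -0.89] [-0.72  0.73  0.99  0.47  1.47  1.34] 5.684341886080802e-15
[ 670.33 -210.8   197.18] [ 0.21  0.27 -0.94] [-0.63  0.73  0.96  0.35  1.46  1.45] 5.23781409356161e-10
[ 680.39 -183.03  198.08] [ 0.14  0.18 -0.97] [-0.53  0.74  0.9   0.23  1.48  1.57] 4.575895218295045e-12
[ 690.4  -155.34  195.68] [ 0.07  0.09 -0.99] [-0.44  0.79  0.81  0.11  1.52  1.68] 3.2969182939268646e-14
[ 700.12 -128.03  190.  ] [-0. -0. -1.] [-0.34  0.86  0.7  -0.    1.58  1.78] 3.630876875620261e-15
```

carry_out(plan=[[0,[-2,-9.3,2.6],[-0.37,-0.04,0]],[0,[-2,-9.3,2.6],[-0.37,-0.04,0]],[0,[-2,-9.3,2.6],[-0.37,-0.04,0]],[0,[-2,-9.3,2.6],[-0.37,-0.04,0]],[0,[-2,-9.3,2.6],[-0.37,-0.04,0]],[0,[-2,-9.3,2.6],[-0.37,-0.04,0]],[0,[-2,-9.3,2.6],[-0.37,-0.04,0]],[0,[-2,-9.3,2.6],[-0.37,-0.04,0]],[0,[-2,-9.3,2.6],[-0.37,-0.04,0]],[0,[-2,-9.3,2.6],[-0.37,-0.04,0]],[0,[-2,-9.3,2.6],[-0.37,-0.04,0]],[0,[-2,-9.3,2.6],[-0.37,-0.04,0]],[0,[-2,-9.3,2.6],[-0.37,-0.04,0]],[0,[-2,-9.3,2.6],[-0.37,-0.04,0]],[0,[-2,-9.3,2.6],[-0.37,-0.04,0]],[0,[-2,-9.3,2.6],[-0.37,-0.04,0]],[0,[-2,-9.3,2.6],[-0.37,-0.04,0]],[0,[-2,-9.3,2.6],[-0.37,-0.04,0]],[0,[0,0,0],[0,0,0]]])

```text
time_s: 15.07
eef_pos: [701.4, -123.4, 188.2]
ee_rot: [-0.003, 0.963, -0.27, -0.004]
force: [0.2, 0.5, -0.2]
grip_width: -0.0
```

```bash
python3 see.py q side wrist; python3 wr.py q 230,250 250,250 256,255 250,230 250,270 250,200
```

```text
[-0.34   0.779  0.814  0.006  1.558  1.777] [ 701.4 -123.4  188.2] [ 0.2  0.5 -0.2]
(230, 250) tool [  7.7 -11.1 -34.1] lid r_f 273.4 in 166.4 up 132.2  phi 0.450
(250, 250) tool [ 11.8  -2.1 -42.9] lid r_f 275.2 in 156.6 up 141.0  phi 0.473
(256, 255) tool [ 11.6   0.4 -47.2] lid r_f 274.5 in 154.3 up 145.3  phi 0.487
(250, 230) tool [-21.9  -3.7  65.2] lid r_f 242.1 in 167.4 up 33.2  phi 0.136
(250, 270) tool [ 11.6  -1.9 -59.6] lid r_f 275.1 in 156.3 up 157.6  phi 0.520
(250, 200) tool [ 2.5 -3.6 63. ] lid r_f 265.7 in 161.1 up 35.1  phi 0.131
```

View pics/wrist_q.png

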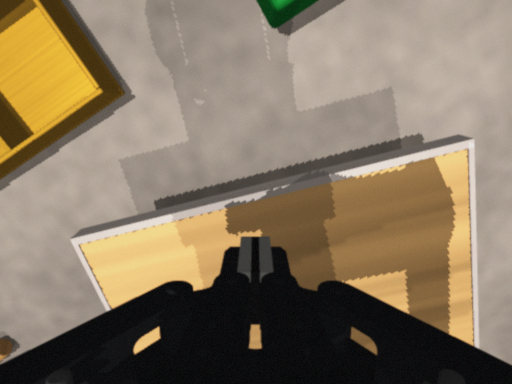

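View pics/side_q.png

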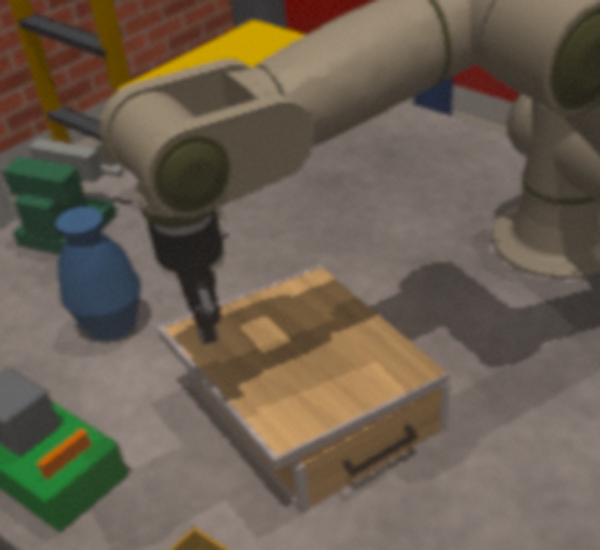

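carry_out(plan=[[0,[0,0,8],[0,0,0]],[0,[0,0,8],[0,0,0]],[0,[0,0,8],[0,0,0]],[0,[0,0,8],[0,0,0]],[0,[0,0,8],[0,0,0]],[0,[0,0,8],[0,0,0]],[0,[0,0,6],[0,0,0]],[0,[0,0,0],[0,0,0]]])

```text
time_s: 15.83
eef_pos: [700.1, -126.2, 133.8]
ee_rot: [-0.003, 0.962, -0.272, -0.004]
force: [-0.6, 1.1, 0.1]
grip_width: -0.003
```

carry_out(plan=[[0,[0,0,2],[0,0,0]],[0,[0,0,2],[0,0,0]],[0,[0,0,2],[0,0,0]],[0,[0,0,0],[0,0,0]]])

```text
time_s: 16.17
eef_pos: [700.6, -126.3, 129.4]
ee_rot: [-0.003, 0.962, -0.272, -0.003]
force: [-0.9, 0.1, 0.1]
grip_width: -0.003
```

carry_out(plan=[[0,[0,0,2],[0,0,0]],[0,[0,0,2],[0,0,0]],[0,[0,0,2],[0,0,0]],[0,[0,0,0],[0,0,0]]])

```text
time_s: 16.5
eef_pos: [700.4, -126.3, 123.1]
ee_rot: [-0.003, 0.962, -0.272, -0.003]
force: [0.2, -1.0, -0.2]
grip_width: -0.003
```

```bash
python3 see.py r side wrist; python3 wr.py r 250,241 250,245 250,230 250,225 250,220 250,215
```

```text
[-0.345  0.81   0.923  0.006  1.415  1.775] [ 700.4 -126.3  123.1] [ 0.2 -1.  -0.2]
(250, 241) tool [ 11.4  -2.2 -32.7] lid r_f 274.6 in 153.8 up 65.7  phi 0.235
(250, 245) tool [ 11.9  -2.2 -38.1] lid r_f 275.1 in 153.6 up 71.1  phi 0.253
(250, 230) tool [ 5.  -2.7 -3.2] lid r_f 268.4 in 156.1 up 36.3  phi 0.134
(250, 225) tool [ 7.5 -2.7 -2.3] lid r_f 270.8 in 155.4 up 35.3  phi 0.130
(250, 220) tool [ 8.3 -2.8  3.4] lid r_f 271.5 in 155.4 up 29.6  phi 0.108
(250, 215) tool [ 8.9 -2.9 10.3] lid r_f 272.0 in 155.4 up 22.7  phi 0.083
```

View pics/wrist_r.png

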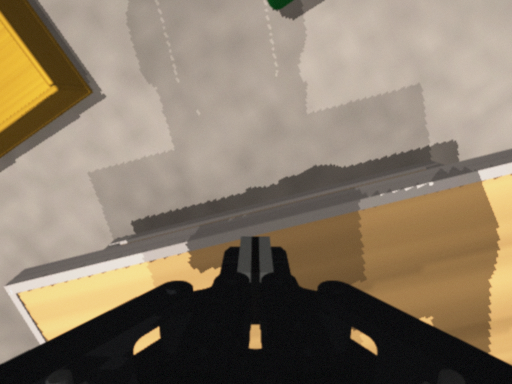

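View pics/side_r.png

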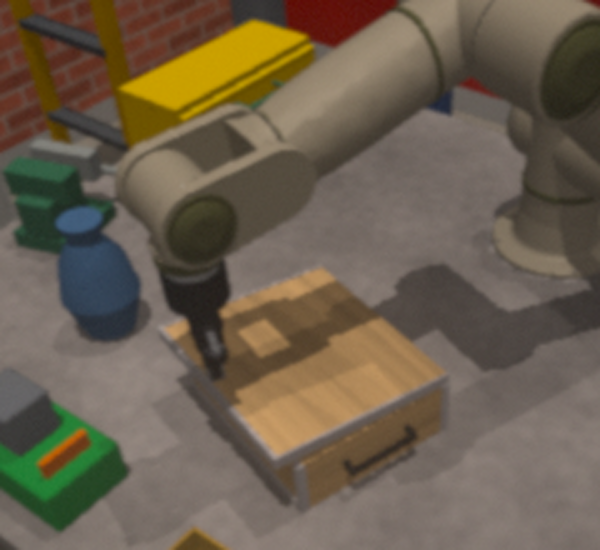

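No contact yet; the real fingertips are about 30 mm above the reported TCP. I'll shift 5 mm back onto the lid and keep descending.

carry_out(plan=[[0,[-2.5,0,4],[0,0,0]],[0,[-2.5,0,4],[0,0,0]],[0,[0,0,4],[0,0,0]],[0,[0,0,4],[0,0,0]],[0,[0,0,4],[0,0,0]],[0,[0,0,0],[0,0,0]]])

```text
time_s: 17.1
eef_pos: [696.0, -123.4, 102.5]
ee_rot: [-0.003, 0.962, -0.272, -0.004]
force: [-0.4, 0.9, 0.1]
grip_width: -0.004
```

carry_out(plan=[[0,[0,0,1.5],[0,0,0]],[0,[0,0,1.5],[0,0,0]],[0,[0,0,0],[0,0,0]]])

```text
time_s: 17.35
eef_pos: [696.5, -123.6, 101.4]
ee_rot: [-0.003, 0.962, -0.272, -0.002]
force: [-1.1, 0.3, 3.8]
grip_width: -0.0
```

carry_out(plan=[[0,[0,0,1.5],[0,0,0]],[0,[0,0,1.5],[0,0,0]],[0,[0,0,0],[0,0,0]]])

```text
time_s: 17.6
eef_pos: [696.8, -123.7, 99.1]
ee_rot: [-0.003, 0.962, -0.272, -0.002]
force: [-2.0, 1.0, 8.4]
grip_width: -0.0
```

carry_out(plan=[[0,[0,0,1.5],[0,0,0]],[0,[0,0,1.5],[0,0,0]],[0,[0,0,0],[0,0,0]]])

```text
time_s: 17.85
eef_pos: [696.9, -123.8, 95.4]
ee_rot: [-0.003, 0.962, -0.272, -0.002]
force: [1.3, -0.6, 2.7]
grip_width: -0.002
```

carry_out(plan=[[0,[0,0,1.5],[0,0,0]],[0,[0,0,1.5],[0,0,0]],[0,[0,0,0],[0,0,0]]])

```text
time_s: 18.1
eef_pos: [695.7, -123.2, 90.6]
ee_rot: [-0.003, 0.962, -0.272, -0.004]
force: [-0.5, 0.0, -0.9]
grip_width: -0.001
```

```bash
cat > slope.py <<'E'
import sys
from plan import *; from h import *
S=cloud(load(f'side_{sys.argv[1]}.pkl')).reshape(-1,3);D=S-HR
a=D@f;b=D@inn;m=(a>20)&(a<260)&(b>20)&(b<280)&(abs(D[:,2]-25)<25)&((b<110)|(b>200)|(a<150))
k=np.polyfit(a[m],D[m][:,2],1)
for _ in range(4):
    r=D[m][:,2]-np.polyval(k,a[m]);i=np.where(m)[0][abs(r)<5];k=np.polyfit(a[i],D[i][:,2],1)
print('slope',np.arctan(k[0]),k[1],len(i))
E
python3 see.py s side; python3 slope.py p; python3 slope.py s
```

```text
[-0.343  0.823  0.985  0.006  1.342  1.777] [ 695.7 -123.2   90.6] [-0.5  0.  -0.9]
slope 0.07139449930846259 16.02862807241204 2997
slope -0.0001725269941030982 16.03402104227881 2845
```

It snapped: the slope is now 0.000 rad and the peak push I saw was about 8 N. I'll retract and check.

carry_out(plan=[[0,[0,0,-3],[0,0,0]],[0,[0,0,-8],[0,0,0]],[0,[0,0,-12],[0,0,0]],[0,[0,0,-15],[0,0,0]],[0,[0,0,-15],[0,0,0]],[0,[0,0,-15],[0,0,0]],[0,[0,0,-15],[0,0,0]],[0,[0,0,0],[0,0,0]],[0,[0,0,0],[0,0,0]]])

```text
time_s: 18.9
eef_pos: [696.9, -124.2, 175.9]
ee_rot: [-0.003, 0.962, -0.272, -0.002]
force: [1.0, -0.5, -0.6]
grip_width: 0.001
```

```bash
python3 see.py t side top; python3 slope.py t; python3 - <<'E'
from h import *
for t in('side0','side_t','top0','top_t'):
    W=cloud(load(t+'.pkl')).reshape(-1,3);o=[]
    for nm,(x,y,r) in dict(vase=(606,-458,80),mug=(406,-470,65),can=(463,494,75),spray=(384,465,45)).items():
        m=(np.hypot(W[:,0]-x,W[:,1]-y)<r)&(W[:,2]>30)&(W[:,2]<210);o.append((nm,W[m][:,:2].mean(0).round(0).tolist(),int(m.sum())))
    print(t,o)
E
```

```text
[-0.344  0.767  0.865  0.006  1.513  1.777] [ 696.9 -124.2  175.9] [ 1.  -0.5 -0.6]
slope 0.00021625829907528346 16.021657331224432 3016
side0 [('vase', [628.0, -444.0], 1206), ('mug', [409.0, -468.0], 445), ('can', [471.0, 502.0], 1865), ('spray', [403.0, 455.0], 898)]
side_t [('vase', [628.0, -444.0], 1204), ('mug', [nan, nan], 0), ('can', [471.0, 502.0], 1863), ('spray', [403.0, 455.0], 898)]
top0 [('vase', [602.0, -451.0], 1178), ('mug', [404.0, -473.0], 434), ('can', [465.0, 510.0], 1089), ('spray', [381.0, 443.0], 540)]
top_t [('vase', [602.0, -450.0], 1179), ('mug', [403.0, -474.0], 444), ('can', [465.0, 510.0], 1088), ('spray', [381.0, 443.0], 542)]<stdin>:5: RuntimeWarning: Mean of empty slice.
  ret = um.true_divide(
```

View pics/side_t.png

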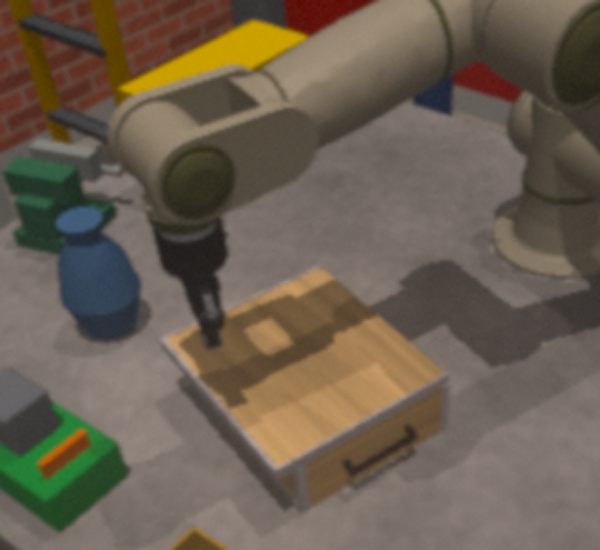

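The lid is level and stays home, the gripper is clear, and the vase, mug, can and spray have not moved (the mug is hidden in the side view but seen from the top). I'll hand in.

```bash
python3 -c "
from rig import ctrl
print(ctrl.finish_job())"
```

```text
the job is handed in; nothing more can be done
None
```

The case is closed and handed in at about 19 s; no verdict was reported. I held the lid's front right corner loosely between the fingers and brought it forward from 1.79 rad. It then rode down on the lower finger onto the catch, at about 0.07 rad. After that I pressed the middle of the front edge with shut fingers until the catch snapped, and backed off.

**Last checks**
- **Lid:** the measured slope is 0.000 rad, both just after the snap and after retracting. The highest push I read while pressing was about 8 N.
- **Bystanders:** the vase, mug, can and spray are within about 1 mm of their starting places. The side camera could not see the mug because the arm hid it, so that reading is from the top camera only. I did not measure the hammer; the arm never went near it.
- **Gripper:** it is clear of the case, about 80 mm above the lid.

**What disagreed**
- **Fingertip position:** the cameras showed the fingertips about 30 mm short of the reported TCP. I corrected for that using the images and the contact force.
- **Pinch on the way down:** at about 0.74 rad the fingers briefly pinched the lid with about 15 N. I opened them wider and carried on.
- **Lid speed:** I had no direct reading of it. I commanded about 0.3 rad/s and checked the angle in pictures between moves.

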